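Square up mould plates and lock them in the chest

TASK

Put today's mould plates (two or three of steel, copper and brass) away in the green chest: first flip the hasp off its staple right over to the front, then raise the lid until it stands open past upright. Take the plates in the order steel, copper, brass, each time sliding the plate along the bench without lifting it until it lies flat and square against both faces of the corner stop, letting go, then gripping it afresh, lifting it straight up out of the corner and laying it flat in the wooden pocket in the chest on top of those already there. At last shut the lid fully, fold the hasp back flat over its staple, and leave the bottle, hammer and shears where they are.

Things in the scene. Friction and masses are not known exactly. Their poses are not given: they have to be found in the camera images.
- steel_plate_mid (a point): centre of the steel mould plate, dark grey, a flat loose bar 48 mm (its x) by 100 mm (its y) by 8 mm thick (its z, upward), about 0.3 kg, with two shallow round marks on top; lies on the bench. None when this plate is absent today
- copper_plate_mid (a point): centre of the copper mould plate, reddish, a flat loose bar 48 mm (its x) by 100 mm (its y) by 8 mm thick (its z, upward), about 0.3 kg, with two shallow round marks on top; lies on the bench. None when this plate is absent today
- brass_plate_mid (a point): centre of the brass mould plate, yellow, a flat loose bar 48 mm (its x) by 100 mm (its y) by 8 mm thick (its z, upward), about 0.3 kg, with two shallow round marks on top; lies on the bench. None when this plate is absent today
- steel_plate: the same steel plate; this origin is the centre of its underside
- copper_plate: the same copper plate; origin at the centre of its underside
- brass_plate: the same brass plate; origin at the centre of its underside
- seat (a point): where a plate's centre lies (4 mm over the bench) once home in the steel corner stop: a long side against the fence at +x, an end (either) against the end block at +y. Axes are the stop's, z up. Plates start at about x = -155 mm of it in a row along y, 145 mm apart, long sides roughly along y; the lane between row and fence is free
- stop: the corner stop, fixed, 14 mm high; origin on the bench under seat, same axes. Fence: two pads, faces at x = +24 mm, from y = -50 to -26 and +26 to +50, and between them a free gap 52 mm wide, 50 deep for a finger (a bar behind, x = 74 to 88). End block: face at y = +50, from x = -24 to +74, 14 mm thick. Open towards -x and -y
- pocket (a point): centre of the pocket's floor, 8 mm over the bench, at the chest's middle: x from the chest's front to its back, y along the front, z up. Wooden corner posts and end blocks, 32 mm high over this floor, leave 54 mm (x) by 106 mm (y), where plates lie flat on one another, long side along y; in each long side the posts leave a gap of 70 mm for the fingers
- chest: green chest fixed to the bench, 175 mm (x) by 200 (y) by 70 high outside, walls 8 mm; origin on the bench under pocket, same axes
- lid (a joint): angle of the chest's lid, rad: 0 shut, 1.8 fully open (leaning back). Stiff hinge: it stays where it is left; moving it takes about 2 to 5 N at the handle
- lid_hinge (a point): middle of the lid's hinge line along the chest's far top rim, 74 mm over the bench; axes as pocket, does not turn with the lid; the lid turns about its y axis, the handle rising and going over to +x. The lid is 8 mm thick, 175 mm deep and mid-thickness at this height
- lid_handle (a point): middle of the round steel lid handle bar, 10 mm thick, 80 mm long along y, held by two thin arms 45 mm in front of the lid's front edge, at y = -45 mm of the chest; 220 mm from the hinge line; moves with the lid (its axes are those of pocket when the lid is shut); 40 mm free on either side of it
- hasp (a joint): angle of the hasp, rad: 0 folded flat over the brass staple on the lid, 1.57 upright, 2.3 swung out over the chest's front (its stop). Stiff: stays where it is left, about 1 N at the tab. The hinge is on the chest, not the lid
- hasp_hinge (a point): middle of the hasp's hinge line at the chest's front, 60 mm to +y of the middle and 83 mm over the bench; axes as pocket, does not turn; the hasp turns about its y axis, the tab going up from over the lid and over to -x
- hasp_tab (a point): point on the red tab at the end of the steel hasp: a blade 10 mm thick (y), 16 mm (x), standing 33 mm up from the leaf (z; this point is 14 mm below its tip); 64 mm (x) and 22 mm (z) from the hinge line, turns with the hasp (axes as pocket when folded). Can be pinched by its two y faces: it pivots between the pads
- oil_bottle: green oil bottle, 60 mm thick, 150 mm high, standing behind the work: leave it alone
- mallet: hammer, 240 mm long, lying at the right of the work: leave it alone
- shears: dark steel shears, 200 mm long, lying behind the stop: leave them alone
Mind the look-alikes: they are no part of the job. Leave any purple, red or white look-alike of the brass_plate alone.

How it is judged (in metres and radians):
On the way, in this order (a step that is already met when the one before it is completed fails the run):
1. the hasp is flipped up off its staple and swung over to the front, while the lid is still shut (value of joint hasp above 1.75 rad and value of joint lid below 0.1 rad), for 0.2 s.
2. the lid is raised until it stands about upright or beyond (value of joint lid above 1.4 rad), for 0.2 s.
3. the steel plate lies flat on the bench against both faces of the corner stop, let go (x of steel_plate_mid in the frame of seat between -0.003 and 0.003 m and y of steel_plate_mid in the frame of seat between -0.003 and 0.003 m and z of steel_plate_mid in the frame of seat between -0.003 and 0.003 m and angle between the y axis of steel_plate_mid and the y axis of seat, either way round below 0.05 rad and contact force between the fingers and steel_plate below 0.2 N and linear speed of steel_plate below 0.02 m/s), for 0.2 s.
4. the steel plate lies flat in the chest's pocket, let go (x of steel_plate_mid in the frame of pocket between -0.006 and 0.006 m and y of steel_plate_mid in the frame of pocket between -0.006 and 0.006 m and z of steel_plate_mid in the frame of pocket between 0 and 0.026 m and angle between steel_plate_mid's own z axis and vertical below 0.1 rad and angle between the y axis of steel_plate_mid and the y axis of pocket, either way round below 0.12 rad and contact force between the fingers and steel_plate below 0.2 N and linear speed of steel_plate below 0.03 m/s), for 0.2 s.
5. the copper plate lies flat on the bench against both faces of the corner stop, let go (x of copper_plate_mid in the frame of seat between -0.003 and 0.003 m and y of copper_plate_mid in the frame of seat between -0.003 and 0.003 m and z of copper_plate_mid in the frame of seat between -0.003 and 0.003 m and angle between the y axis of copper_plate_mid and the y axis of seat, either way round below 0.05 rad and contact force between the fingers and copper_plate below 0.2 N and linear speed of copper_plate below 0.02 m/s), for 0.2 s.
6. the copper plate lies flat in the chest's pocket, let go (x of copper_plate_mid in the frame of pocket between -0.006 and 0.006 m and y of copper_plate_mid in the frame of pocket between -0.006 and 0.006 m and z of copper_plate_mid in the frame of pocket between 0 and 0.026 m and angle between copper_plate_mid's own z axis and vertical below 0.1 rad and angle between the y axis of copper_plate_mid and the y axis of pocket, either way round below 0.12 rad and contact force between the fingers and copper_plate below 0.2 N and linear speed of copper_plate below 0.03 m/s), for 0.2 s.
7. the brass plate lies flat on the bench against both faces of the corner stop, let go (x of brass_plate_mid in the frame of seat between -0.003 and 0.003 m and y of brass_plate_mid in the frame of seat between -0.003 and 0.003 m and z of brass_plate_mid in the frame of seat between -0.003 and 0.003 m and angle between the y axis of brass_plate_mid and the y axis of seat, either way round below 0.05 rad and contact force between the fingers and brass_plate below 0.2 N and linear speed of brass_plate below 0.02 m/s), for 0.2 s.
8. the brass plate lies flat in the chest's pocket, let go (x of brass_plate_mid in the frame of pocket between -0.006 and 0.006 m and y of brass_plate_mid in the frame of pocket between -0.006 and 0.006 m and z of brass_plate_mid in the frame of pocket between 0 and 0.026 m and angle between brass_plate_mid's own z axis and vertical below 0.1 rad and angle between the y axis of brass_plate_mid and the y axis of pocket, either way round below 0.12 rad and contact force between the fingers and brass_plate below 0.2 N and linear speed of brass_plate below 0.03 m/s), for 0.2 s.
9. the lid is shut again (value of joint lid below 0.06 rad), for 0.2 s.
10. the hasp is folded back over its staple (value of joint hasp below 0.15 rad and value of joint lid below 0.06 rad), for 0.2 s.
At the end, for the whole second after the job is handed in: Lid shut (within 0.06 rad), hasp folded (within 0.15 rad), every present plate at rest flat in the pocket: centre within 6 mm of its middle in x and y and under 26 mm over its floor, long side along it within 0.12 rad (all of step 10 and x of steel_plate_mid in the frame of pocket between -0.006 and 0.006 m and y of steel_plate_mid in the frame of pocket between -0.006 and 0.006 m and z of steel_plate_mid in the frame of pocket between 0 and 0.026 m and angle between each of steel_plate_mid, copper_plate_mid, brass_plate_mid's own z axis and vertical below 0.1 rad and angle between the y axis of each of steel_plate_mid, copper_plate_mid, brass_plate_mid and the y axis of pocket, either way round below 0.12 rad and linear speed of each of steel_plate, copper_plate, brass_plate below 0.02 m/s and x of copper_plate_mid in the frame of pocket between -0.006 and 0.006 m and y of copper_plate_mid in the frame of pocket between -0.006 and 0.006 m and z of copper_plate_mid in the frame of pocket between 0 and 0.026 m and x of brass_plate_mid in the frame of pocket between -0.006 and 0.006 m and y of brass_plate_mid in the frame of pocket between -0.006 and 0.006 m and z of brass_plate_mid in the frame of pocket between 0 and 0.026 m); the robot touches nothing.
It fails at once if the lid is lifted while the hasp is still over its staple (value of joint lid above 0.15 rad and value of joint hasp below 1.3 rad).
It fails at once if the bottle, hammer or shears are disturbed (moved more than 30 mm) (distance of any of oil_bottle, mallet, shears from where it was at the start of the episode above 0.03 m).
It fails at once if a plate is picked up off the bench instead of slid: in the grip with its middle 22 to 34 mm over the bench, more than 60 mm from its place in the corner and 160 mm from the chest's middle ((height (world z) of steel_plate_mid between 0.022 and 0.034 m and horizontal distance between steel_plate_mid and seat above 0.06 m and horizontal distance between steel_plate_mid and pocket above 0.16 m and contact force between the fingers and steel_plate above 1 N) or (height (world z) of copper_plate_mid between 0.022 and 0.034 m and horizontal distance between copper_plate_mid and seat above 0.06 m and horizontal distance between copper_plate_mid and pocket above 0.16 m and contact force between the fingers and copper_plate above 1 N) or (height (world z) of brass_plate_mid between 0.022 and 0.034 m and horizontal distance between brass_plate_mid and seat above 0.06 m and horizontal distance between brass_plate_mid and pocket above 0.16 m and contact force between the fingers and brass_plate above 1 N)).
Of steel_plate, copper_plate, brass_plate only 2 to 3 are there at a start; the rules pass over those that are not, and their reading is None.
At some moment in a run one of steel_plate, copper_plate, brass_plate may be knocked a few centimetres aside while the robot is not near it.
Once in a run the grip may slacken for a moment while it holds something.
It also fails if it takes over 210 s, if anything falls off the work surface, if the arm or the gripper's body presses on something with over 40 N, if the wrist force passes 120 N, or if a joint passes its speed limit or range.

ROBOT

A 6-joint arm with a two-finger parallel gripper is mounted at the origin on the work surface. World frame = base frame: x ahead of the robot, y to its left, z up, the work surface at z = 0. Lengths are in mm, angles in rad, forces in N, time in s.
With the tool pointing down it reaches from about 425 to 925 mm from the base axis. Payload 12.5 kg.
Tool frame: the origin (TCP) lies at the very end of the fingers, on their centre line; the grasp point (between the pads) lies 19 mm behind it; z points along the fingers, y is the line along which they close (so a half turn about z gives the same grasp; the last joint's range is limited). The gripper opens to 85 mm and grips with 20 to 120 N. Pads are 22 mm wide; open, the fingers measure 114 mm over their backs; the gripper's body (76 mm by 85 mm) begins 54 mm behind the grasp point. The pads swing forward as they close: fully open they stand 13 mm farther back than shut.
Start: joints at [1.149, 0.491, 1.559, -0, 1.092, -0.106], TCP at [194.093, 594.115, 231.327] pointing down, gripper open.
Joint ranges: [-3.1, 3.1], [-0.84, 2.19], [0.05, 2.79], [-1.13, 4.28], [0.06, 2.93], [-2.69, 2.69]. Speed limits (rad/s): [2.22, 2.22, 2.79, 3.14, 3.14, 3.14].

INTERFACE

Orientations are given as a rotation vector (axis times angle).
In Python, from bench import get_obs, capture, finish_job gives the robot as it stands.
- The arm moves only by the tool apply_moves, never from a script. Its argument "targets" is a list of rows, each an object of numbers: "hand": the opening in per cent of the stroke, from 0 (shut) to 100 (fully open); "x", "y", "z": the shift along the world's x, y, z in cm; "spin": the turn about the world's z in rad. A call has exactly 10 rows; each row is the pose to reach, as a shift and turn from the pose commanded when the call began; what a row does not reach only later rows make up. A row lasts 1/8 s, in which the tool goes at most 62.5 mm and 10.7 degrees, less where a joint would pass 70% of its speed; a pose out of reach is approached as far as the arm can. A call with a gripper value outside its range is refused whole. The fingers move at their own pace and stop on an object; the grip force is fixed at half the most. Time passes only in rows, so rows that repeat a pose let the fingers close, or fill a call up. It gives the time, the measured TCP pose, the force, the opening and the grip force at its end, in the units of the state.
- get_obs(): the state, without advancing time (a new reading comes with each control period).
- capture(name): name is "scene" or "top" or "wrist"; returns a dict with "frame" (400x640x3 uint8, red, green, blue), "fov_y" (degrees; the focal length in pixels is half the picture's height over the tangent of half this angle, whatever the lens; pixels are square), "cx", "cy" (the principal point, pixels), "D" ([k1, k2, p1, p2, k3] as OpenCV has them; the pictures are not rectified), "pose" (4x4, takes a point from camera to world coordinates); the wrist camera has in their place "T_tool_cam" (4x4, takes a point from camera to tool coordinates, whose origin is the TCP and whose axes are the flange's). Camera axes: x right, y down, z forward; pixel columns grow to the right and rows downward; lengths in mm; the calibration is good to about 2 mm. A picture is of the moment at which its call begins: read the wrist's pose just before it. There is no depth.
- finish_job(): hands the job in; it is judged then, once.
The state is a dict: "t": time; "joint_positions": joint angles; "joint_velocities": joint speeds; "joint_torque": joint torques, N m; "tool_pos": TCP position; "tcp_rot": TCP orientation; "ft_force": force on the tool from outside, world axes, zero at the start; "torque": the same for the moment, N m; "width": opening from 0.0 (shut) to 1.0 (fully open); "finger_force": force on a finger pad.
Only numpy, scipy, OpenCV 4.12 (cv2) and the standard library are available. Lean on these libraries where they do the work, as an engineer would, in place of code of your own. Each camera call takes 0.05 s, during which the arm holds its last target. There are 200 camera calls.

## Working session

There is one attempt and no reset: what is moved stays moved. The work goes in short steps, Python scripts to look and compute and a tool call to move; the robot and the scene stay as the last step left them, time stands still between calls to the robot, and variables do not carry over. Pictures are saved under pics/ and viewed, at most 14 in all, crops included, and the job is handed in when it is done.

Besides the shell and the picture viewer there is one more tool, called after "Emit:" in YAML: its name, and indented under it one key for each argument. apply_moves: Moves the arm, as the interface text tells. Its arguments: {"type":"object","properties":{"targets":{"type":"array"}},"required":["targets"]}

```bash
ls; mkdir -p pics; cat > h.py <<'E'
import numpy as np, cv2
from bench import get_obs, capture
from scipy.spatial.transform import Rotation as R
def grab(name, fn=None):
    o=get_obs(); c=capture(name); c['o']=o
    f=200/np.tan(np.radians(c['fov_y'])/2)
    c['K']=np.array([[f,0,c['cx']],[0,f,c['cy']],[0,0,1.]])
    if 'pose' in c: c['P']=np.array(c['pose'],float)
    else:
        T=np.eye(4); T[:3,:3]=R.from_rotvec(o['tcp_rot']).as_matrix(); T[:3,3]=o['tool_pos']
        c['P']=T@np.array(c['T_tool_cam'])
    c['D']=np.array(c['D'],float)
    if fn: cv2.imwrite(fn, c['frame'][:,:,::-1])
    return c
def px2w(c,uv,z):
    uv=np.array(uv,float).reshape(-1,1,2)
    n=cv2.undistortPoints(uv,c['K'],c['D']).reshape(-1,2)
    d=np.c_[n,np.ones(len(n))]@c['P'][:3,:3].T
    t=(np.asarray(z)-c['P'][2,3])/d[:,2]
    return c['P'][:3,3]+d*t[:,None]
def w2px(c,X):
    W=np.linalg.inv(c['P'])
    r=cv2.Rodrigues(W[:3,:3])[0]
    return cv2.projectPoints(np.array(X,float).reshape(-1,1,3),r,W[:3,3],c['K'],c['D'])[0].reshape(-1,2)
E
python3 - <<'E'
from h import *
for n in('scene','top'):
    c=grab(n,f'pics/{n}0.png'); print(n,c['fov_y'],c['cx'],c['cy'],c['D'],c['P'].round(3).tolist())
print(get_obs())
E
```

```text
pics
scene 43.81523823766188 325.0344483936746 196.9710883518485 [-0.08089427  0.          0.          0.          0.        ] [[0.253, 0.711, -0.656, 1372.352], [0.967, -0.181, 0.177, -303.151], [0.007, -0.679, -0.734, 1027.262], [0.0, 0.0, 0.0, 1.0]]
top 43.1483737683945 326.06061581935853 207.76923642914997 [-0.10178504  0.          0.          0.          0.        ] [[-0.019, -0.986, 0.168, 270.417], [-1.0, 0.021, 0.01, -85.325], [-0.014, -0.168, -0.986, 1747.938], [0.0, 0.0, 0.0, 1.0]]
{'t': 0.1, 'joint_positions': array([ 1.14936277e+00,  4.91461814e-01,  1.55944065e+00, -1.07030077e-05,
        1.09167570e+00, -1.05583686e-01]), 'joint_velocities': array([-0.00075494, -0.00147299, -0.0013436 ,  0.00018568,  0.00097822,
       -0.00171701]), 'joint_torque': array([ 2.49174096e-03, -6.19443941e+01, -2.62024516e+01, -1.19741026e-04,
        2.94491751e-03,  4.07219159e-05]), 'tool_pos': array([194.02131541, 593.89173182, 230.79149312]), 'tcp_rot': array([-4.94029449e-01, -3.10225432e+00,  1.49835849e-03]), 'ft_force': array([ 0.93349373,  0.10880914, -0.15194916]), 'torque': array([-0.01807526, -0.05047465,  0.02315198]), 'finger_force': 0.0, 'width': 0.9982559475631914}
```

View pics/top0.png

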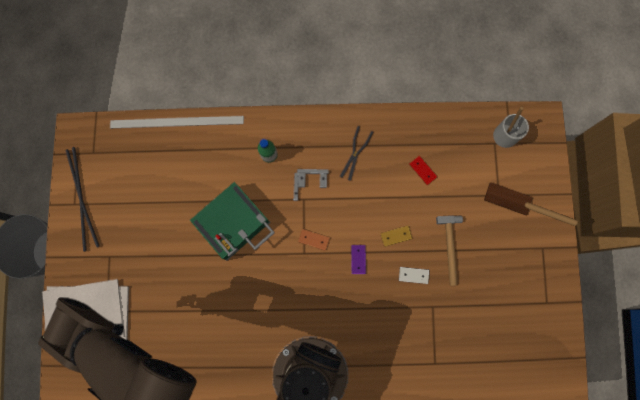

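View pics/scene0.png

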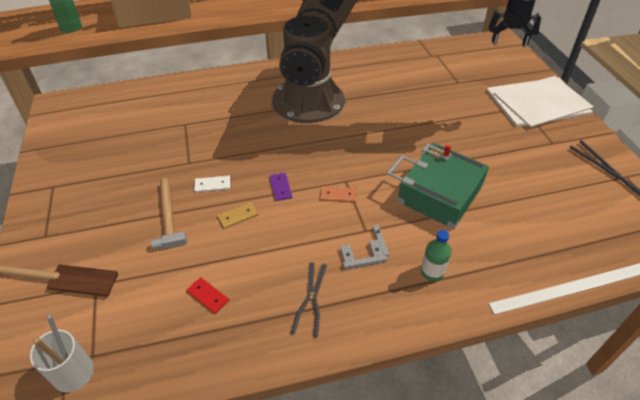

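The top picture shows copper at (315,240), brass at (397,236), the stop at (310,182) and the chest at (232,220). The look-alikes are purple (359,259), red (423,170) and white (414,275). No steel plate is visible. I'll enlarge to confirm.

```bash
python3 - <<'E'
from h import *
a=cv2.imread('pics/top0.png')[150:290,180:450]; b=cv2.imread('pics/scene0.png')[130:280,180:500]
cv2.imwrite('pics/c1.png',cv2.resize(a,None,fx=2.96,fy=2.96,interpolation=cv2.INTER_CUBIC))
cv2.imwrite('pics/c2.png',cv2.resize(b,None,fx=2.5,fy=2.5,interpolation=cv2.INTER_CUBIC))
c=grab('top')
print(px2w(c,[[315,240],[397,236],[359,259],[310,182],[414,275],[423,170]],8).round())
E
```

```text
[[ 455.  -27.    8.]
 [ 463. -311.    8.]
 [ 387. -177.    8.]
 [ 661.  -12.    8.]
 [ 328. -364.    8.]
 [ 696. -413.    8.]]
```

View pics/c1.png

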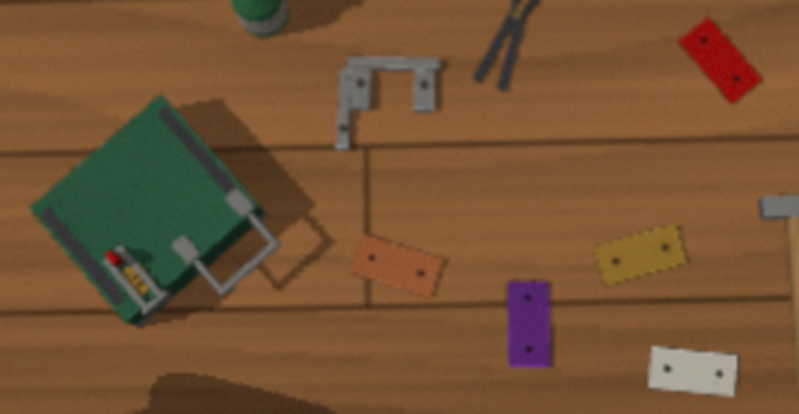

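View pics/c2.png

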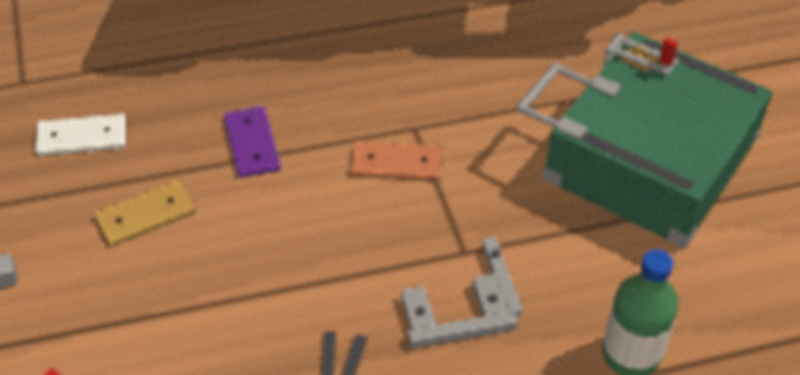

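Steel is absent today: its row slot at (359,~238) holds nothing, and purple sits off the row. So copper (315,240) and brass (397,236) are the job, being the reddish and yellow bars in line along the row, 287 mm apart. Now I'll work out the wrist-view geometry.

```bash
python3 - <<'E'
from h import *
c=grab('top')
f=lambda u,v:(180+u/2.96,150+v/2.96)
# lid corners (z78) in crop: back-left(32,207) back-top(160,97) front-right(262,210) front-bottom(133,322)
print(px2w(c,[f(32,207),f(160,97),f(262,210),f(133,322)],78).round(1))
print(px2w(c,[f(275,242),f(223,291)],74).round(1), px2w(c,[f(113,257)],110).round(1))
s=grab('scene');g=lambda u,v:(180+u/2.5,130+v/2.5)
print(px2w(s,[g(557,67),g(522,107)],74).round(1),px2w(s,[g(669,41)],115).round(1))
w=grab('wrist');print(w['fov_y'],w['cx'],w['cy'],w['D'],np.array(w['T_tool_cam']).round(3).tolist())
print(w['P'].round(3).tolist())
E
```

```text
[[523.4 389.   78. ]
 [648.2 243.1  78. ]
 [514.7 125.4  78. ]
 [390.8 270.9  78. ]]
[[478.6 111.2  74. ]
 [424.2 170.   74. ]] [[460.8 287.3 110. ]]
[[425.4 179.1  74. ]
 [476.8 118.6  74. ]] [[456.4 295.5 115. ]]
71.94392664673033 320.74016389055544 200.6917776916878 [-0.02599364  0.          0.          0.          0.        ] [[0.001, -0.959, -0.283, 71.646], [1.0, 0.001, -0.001, 1.168], [0.001, -0.283, 0.959, -142.424], [0.0, 0.0, 0.0, 1.0]]
[[0.31, 0.912, 0.269, 126.329], [0.951, -0.296, -0.089, 617.437], [-0.002, 0.283, -0.959, 373.469], [0.0, 0.0, 0.0, 1.0]]
```

Emit:
apply_moves:
  targets:
    - {"x": 4,"y": -5,"z": 3,"spin": 0.15,"hand": 100}
    - {"x": 8,"y": -10,"z": 6,"spin": 0.3,"hand": 100}
    - {"x": 12,"y": -15,"z": 9,"spin": 0.45,"hand": 100}
    - {"x": 16,"y": -20,"z": 10,"spin": 0.6,"hand": 100}
    - {"x": 20,"y": -25,"z": 10,"spin": 0.75,"hand": 100}
    - {"x": 24,"y": -30,"z": 10,"spin": 0.9,"hand": 100}
    - {"x": 27,"y": -34,"z": 10,"spin": 1.02,"hand": 100}
    - {"x": 29.4,"y": -36.3,"z": 10,"spin": 1.02,"hand": 100}
    - {"x": 29.4,"y": -36.3,"z": 10,"spin": 1.02,"hand": 100}
    - {"x": 29.4,"y": -36.3,"z": 10,"spin": 1.02,"hand": 100}

```text
t: 1.55
tool_pos: [487.8, 231.3, 331.2]
tcp_rot: [1.083, -2.949, -0.001]
ft_force: [0.1, 0.2, -0.2]
width: 0.999
finger_force: 0.0
```

```bash
python3 - <<'E'
from h import *
c=grab('wrist','pics/w1.png'); grab('top','pics/top1.png')
cv2.imwrite('pics/w1b.png',cv2.resize(c['frame'][:,:,::-1],(800,500),interpolation=cv2.INTER_CUBIC))
np.save('w1P.npy',c['P'])
E
```

```text
(no output)
```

View pics/w1b.png

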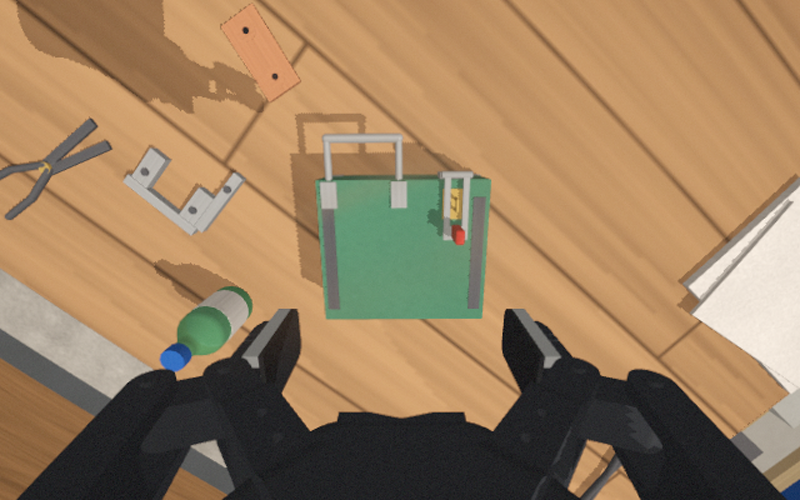

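```bash
python3 - <<'E'
import cv2,numpy as np
a=cv2.imread('pics/w1.png')
z=lambda x0,x1,y0,y1,k:cv2.resize(a[y0:y1,x0:x1],None,fx=k,fy=k,interpolation=cv2.INTER_CUBIC)
A=z(250,400,100,260,3); B=z(90,205,100,210,3)
o=np.zeros((480,800,3),np.uint8);o[:480,:450]=A;o[:330,455:800]=B
cv2.imwrite('pics/w1c.png',o)
E
```

```text
(no output)
```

View pics/w1c.png

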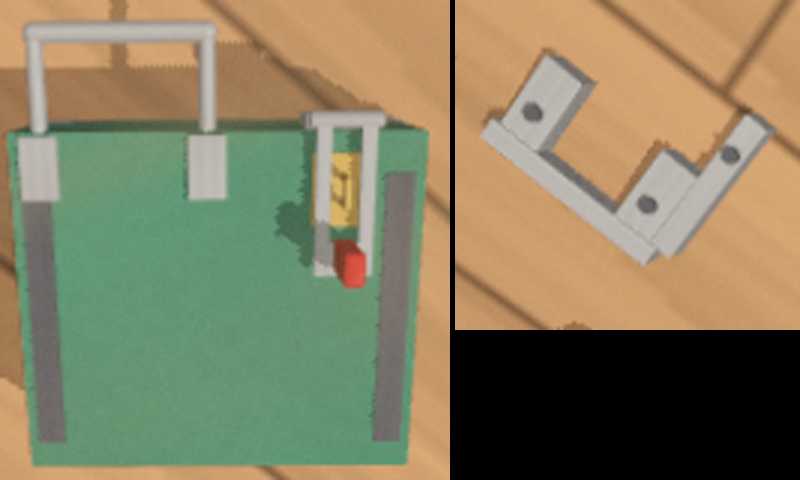

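```bash
cat > fit.py <<'E'
from h import *
from scipy.optimize import least_squares
def fit(c,uv,pts,p0,free=3):
    uv=np.array(uv,float);pts=np.array(pts,float)
    def X(p):
        C,S=np.cos(p[2]),np.sin(p[2]); return np.c_[p[0]+C*pts[:,0]-S*pts[:,1],p[1]+S*pts[:,0]+C*pts[:,1],pts[:,2]]
    r=least_squares(lambda p:(w2px(c,X(p))-uv).ravel(),p0,loss='soft_l1',x_scale=[10,10,.1])
    print(r.x.round(3)); print((w2px(c,X(r.x))-uv).round(1).tolist()); return r.x
E
python3 - <<'E'
from fit import *
c=grab('wrist')
L=lambda u,v:(250+u/3,100+v/3); S=lambda u,v:(90+(u-455)/3,100+v/3)
p=fit(c,[L(10,130),L(428,130),L(33,464),L(408,464),L(25,33),L(215,33)],
 [(-87.5,-100,78),(-87.5,100,78),(87.5,-100,78),(87.5,100,78),(-132.5,-85,74),(-132.5,-5,74)],[519,257,.705])
C,Sn=np.cos(p[2]),np.sin(p[2])
inv=lambda X:((X[:2]-p[:2])@np.array([[C,-Sn],[Sn,C]])).round(1)
print('tab tip',inv(px2w(c,[L(353,276)],119)[0]),'hinge',inv(px2w(c,[L(345,118)],83)[0]),'bar',inv(px2w(c,[L(120,33)],74)[0]))
print('hinge/top', inv(px2w(c,[L(345,270)],119)[0]))
q=fit(c,[S(545,55),S(583,85),S(668,152),S(745,118)],[(24,-50,14),(24,-26,14),(24,26,14),(-24,50,14)],[640,-12,0])
pl=px2w(c,[(246/1.25,30/1.25),(275/1.25,76/1.25)],8);print('copper holes',pl.round(1),pl.mean(0))
E
```

```text
[521.825 266.705   0.711]
[[-0.8, 0.5], [1.2, -0.1], [-0.4, 0.9], [0.1, 0.4], [3.4, -0.5], [-2.2, -0.8]]
tab tip [-27.1  58.8] hinge [-93.3  58.1] bar [-131.6  -45.8]
hinge/top [-29.8  55.1]
[ 6.19954e+02 -1.28180e+01 -5.00000e-02]
[[0.4, 0.0], [0.1, 0.4], [-2.2, -0.1], [0.5, -0.3]]
copper holes [[447.9 -46.5   8. ]
 [467.1  10.    8. ]] [457.52940692 -18.22428326   8.        ]
```

Emit:
apply_moves:
  targets:
    - {"x": -1,"y": 2,"z": -4,"hand": 60}
    - {"x": -2,"y": 4,"z": -8,"hand": 60}
    - {"x": -2.7,"y": 6.2,"z": -12,"hand": 50}
    - {"x": -2.7,"y": 6.2,"z": -16,"hand": 50}
    - {"x": -2.7,"y": 6.2,"z": -16,"hand": 50}
    - {"x": -2.7,"y": 6.2,"z": -16,"hand": 50}
    - {"x": -2.7,"y": 6.2,"z": -16,"hand": 50}
    - {"x": -2.7,"y": 6.2,"z": -16,"hand": 50}
    - {"x": -2.7,"y": 6.2,"z": -16,"hand": 50}
    - {"x": -2.7,"y": 6.2,"z": -16,"hand": 50}

```text
schema error: expected keys hand, x, y, z, spin
```

```bash
python3 - <<'E'
from h import *
c=grab('wrist','pics/w2.png'); o=c['o'];print(o['tool_pos'],R.from_rotvec(o['tcp_rot']).as_matrix().round(3).tolist())
print(w2px(c,[[461,293.5,119],o['tool_pos']]))
E
```

```text
[487.35126168 232.01994304 331.44745004] [[-0.761, -0.649, -0.0], [-0.649, 0.761, 0.0], [-0.0, 0.0, -1.0]]
[[368.5960673  190.85249851]
 [320.13368478 249.49456214]]
```

View pics/w2.png

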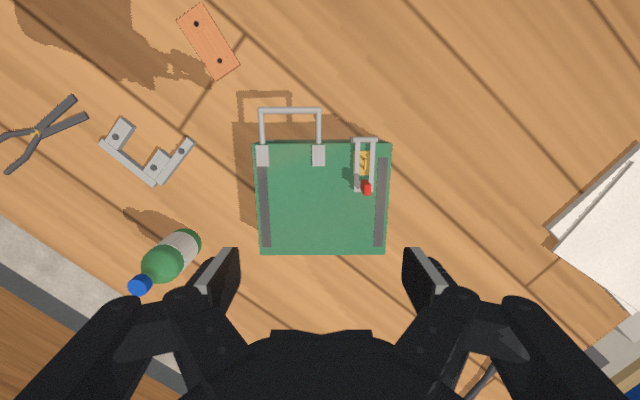

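The call was refused because it lacked "spin", so this is the same view as before. I'll repeat it with all the keys.

Emit:
apply_moves:
  targets:
    - {"x": -1,"y": 2,"z": -4,"spin": 0,"hand": 60}
    - {"x": -2,"y": 4,"z": -8,"spin": 0,"hand": 60}
    - {"x": -2.7,"y": 6.2,"z": -12,"spin": 0,"hand": 50}
    - {"x": -2.7,"y": 6.2,"z": -16,"spin": 0,"hand": 50}
    - {"x": -2.7,"y": 6.2,"z": -16,"spin": 0,"hand": 50}
    - {"x": -2.7,"y": 6.2,"z": -16,"spin": 0,"hand": 50}
    - {"x": -2.7,"y": 6.2,"z": -16,"spin": 0,"hand": 50}
    - {"x": -2.7,"y": 6.2,"z": -16,"spin": 0,"hand": 50}
    - {"x": -2.7,"y": 6.2,"z": -16,"spin": 0,"hand": 50}
    - {"x": -2.7,"y": 6.2,"z": -16,"spin": 0,"hand": 50}

```text
t: 3.0
tool_pos: [461.2, 293.0, 171.5]
tcp_rot: [-1.083, 2.949, 0.0]
ft_force: [0.2, 0.5, 0.3]
width: 0.501
finger_force: 0.0
```

```bash
python3 - <<'E'
from h import *
c=grab('wrist','pics/w3.png'); o=c['o'];print(o['tool_pos'],o['width'])
print(w2px(c,[[461,293.5,119],o['tool_pos']]))
h=cv2.cvtColor(c['frame'],cv2.COLOR_RGB2HSV)
m=((h[...,0]<8)|(h[...,0]>172))&(h[...,1]>170)&(h[...,2]>80)
n,l,s,ce=cv2.connectedComponentsWithStats(m.astype(np.uint8)); i=1+s[1:,4].argmax(); print(s[i],ce[i])
E
```

```text
[461.1701611  293.04677674 171.53357707] 0.5011964723635244
[[320.9286261  218.1073041 ]
 [320.13062601 249.49531309]]
[313 197  12  29 290] [318.44137931 212.51034483]
```

View pics/w3.png

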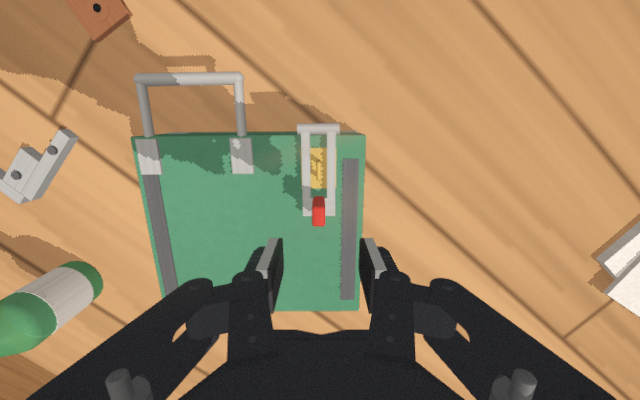

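```bash
python3 - <<'E'
from fit import *
c=grab('wrist')
uv=[(131,137),(366,136),(358,310),(136,78),(243,78)]
p=fit(c,uv,[(-87.5,-100,78),(-87.5,100,78),(87.5,100,78),(-132.5,-85,74),(-132.5,-5,74)],[521,266,.711])
C,S=np.cos(p[2]),np.sin(p[2])
inv=lambda X:((X[:2]-p[:2])@np.array([[C,-S],[S,C]])).round(1)
print(inv(px2w(c,[(318.5,215)],119)[0]),inv(px2w(c,[(318.5,226)],119)[0]),inv(px2w(c,[(318.5,129)],83)[0]),px2w(c,[(318.5,215)],119))
E
```

```text
[522.984 265.08    0.703]
[[-1.2, -1.3], [0.8, -0.6], [0.2, 2.0], [5.2, 0.9], [-4.5, 0.0]]
[-31.4  60. ] [-22.6  60. ] [-92.7  59.7] [[460.22076379 290.51106206 119.        ]]
```

Emit:
apply_moves:
  targets:
    - {"x": 0,"y": -0.1,"z": -3,"spin": 0,"hand": 50}
    - {"x": 0,"y": -0.1,"z": -6,"spin": 0,"hand": 50}
    - {"x": 0,"y": -0.1,"z": -8,"spin": 0,"hand": 50}
    - {"x": 0,"y": -0.1,"z": -8,"spin": 0,"hand": 50}
    - {"x": 0,"y": -0.1,"z": -8,"spin": 0,"hand": 0}
    - {"x": 0,"y": -0.1,"z": -8,"spin": 0,"hand": 0}
    - {"x": 0,"y": -0.1,"z": -8,"spin": 0,"hand": 0}
    - {"x": 0,"y": -0.1,"z": -8,"spin": 0,"hand": 0}
    - {"x": 0,"y": -0.1,"z": -8,"spin": 0,"hand": 0}
    - {"x": 0,"y": -0.1,"z": -8,"spin": 0,"hand": 0}

```text
t: 4.35
tool_pos: [462.2, 291.7, 92.3]
tcp_rot: [-1.083, 2.946, -0.001]
ft_force: [5.1, -7.7, 0.1]
width: 0.102
finger_force: 60.1
```

Emit:
apply_moves:
  targets:
    - {"x": -0.55,"y": -0.47,"z": 1.27,"spin": 0,"hand": 0}
    - {"x": -1.29,"y": -1.1,"z": 2.37,"spin": 0,"hand": 0}
    - {"x": -2.18,"y": -1.86,"z": 3.23,"spin": 0,"hand": 0}
    - {"x": -3.2,"y": -2.73,"z": 3.84,"spin": 0,"hand": 0}
    - {"x": -4.29,"y": -3.66,"z": 4.15,"spin": 0,"hand": 0}
    - {"x": -5.41,"y": -4.61,"z": 4.15,"spin": 0,"hand": 0}
    - {"x": -6.5,"y": -5.54,"z": 3.85,"spin": 0,"hand": 0}
    - {"x": -7.52,"y": -6.41,"z": 3.26,"spin": 0,"hand": 0}
    - {"x": -8.42,"y": -7.18,"z": 2.4,"spin": 0,"hand": 0}
    - {"x": -8.65,"y": -7.38,"z": 2.11,"spin": 0,"hand": 0}

```text
t: 5.6
tool_pos: [376.6, 218.2, 114.2]
tcp_rot: [-1.081, 2.943, -0.001]
ft_force: [4.8, -5.4, 12.2]
width: 0.099
finger_force: 69.8
```

Emit:
apply_moves:
  targets:
    - {"x": 0,"y": 0,"z": 0.1,"spin": 0,"hand": 0}
    - {"x": 0,"y": 0,"z": 0.1,"spin": 0,"hand": 60}
    - {"x": 0,"y": 0,"z": 0.1,"spin": 0,"hand": 60}
    - {"x": 0,"y": 0,"z": 4,"spin": 0,"hand": 60}
    - {"x": 0,"y": 0,"z": 9,"spin": 0,"hand": 60}
    - {"x": 1,"y": -2,"z": 10,"spin": -0.18,"hand": 60}
    - {"x": 3,"y": -4,"z": 10,"spin": -0.36,"hand": 60}
    - {"x": 5,"y": -6,"z": 10,"spin": -0.54,"hand": 60}
    - {"x": 7,"y": -7.3,"z": 10,"spin": -0.72,"hand": 60}
    - {"x": 7.65,"y": -7.3,"z": 10,"spin": -0.9,"hand": 60}

```text
t: 6.85
tool_pos: [451.8, 144.6, 212.4]
tcp_rot: [-0.318, -3.125, -0.0]
ft_force: [-0.3, -0.8, 0.3]
width: 0.602
finger_force: 0.0
```

Emit:
apply_moves:
  targets:
    - {"x": 0,"y": 0,"z": -1,"spin": -0.18,"hand": 60}
    - {"x": 0,"y": 0,"z": -2,"spin": -0.36,"hand": 60}
    - {"x": 0,"y": 0,"z": -3,"spin": -0.54,"hand": 60}
    - {"x": 0,"y": 0,"z": -3,"spin": -0.67,"hand": 60}
    - {"x": 0,"y": 0,"z": -3,"spin": -0.67,"hand": 60}
    - {"x": 0,"y": 0,"z": -3,"spin": -0.67,"hand": 60}
    - {"x": 0,"y": 0,"z": -3,"spin": -0.67,"hand": 60}
    - {"x": 0,"y": 0,"z": -3,"spin": -0.67,"hand": 60}
    - {"x": 0,"y": 0,"z": -3,"spin": -0.67,"hand": 60}
    - {"x": 0,"y": 0,"z": -3,"spin": -0.67,"hand": 60}

```text
t: 8.1
tool_pos: [451.1, 145.3, 182.4]
tcp_rot: [1.318, 2.852, 0.0]
ft_force: [0.0, 0.6, 0.2]
width: 0.601
finger_force: 0.0
```

```bash
python3 - <<'E'
from h import *
c=grab('wrist','pics/w4.png'); o=c['o'];print(o['tool_pos'],o['width'])
print(w2px(c,[[451.1,145.4,74],o['tool_pos']]))
E
```

```text
[451.090923   145.30675036 182.42986425] 0.6006950732268868
[[319.75639914 198.73259731]
 [318.82107715 251.43392016]]
```

View pics/w4.png

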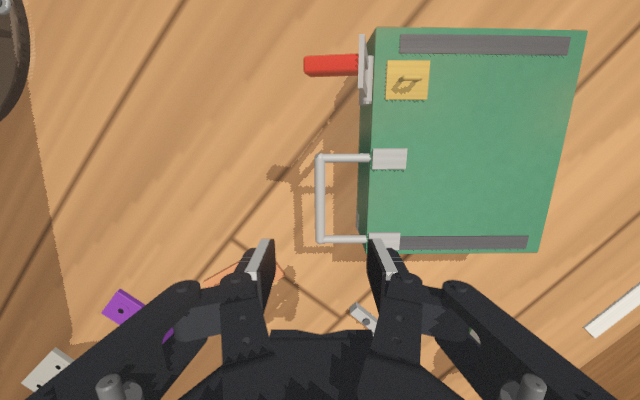

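The hasp stands swung out over the front, and the bar's centre is at (320,199), matching the predicted (319.8,198.7). I'll descend and pinch it.

Emit:
apply_moves:
  targets:
    - {"x": 0,"y": 0,"z": -4,"spin": 0,"hand": 60}
    - {"x": 0,"y": 0,"z": -8,"spin": 0,"hand": 60}
    - {"x": 0,"y": 0,"z": -11,"spin": 0,"hand": 60}
    - {"x": 0,"y": 0,"z": -12.7,"spin": 0,"hand": 60}
    - {"x": 0,"y": 0,"z": -12.7,"spin": 0,"hand": 30}
    - {"x": 0,"y": 0,"z": -12.7,"spin": 0,"hand": 0}
    - {"x": 0,"y": 0,"z": -12.7,"spin": 0,"hand": 0}
    - {"x": 0,"y": 0,"z": -12.7,"spin": 0,"hand": 0}
    - {"x": 0,"y": 0,"z": -12.7,"spin": 0,"hand": 0}
    - {"x": 0,"y": 0,"z": -12.7,"spin": 0,"hand": 0}

```text
t: 9.4
tool_pos: [450.3, 144.6, 56.2]
tcp_rot: [-1.317, -2.851, 0.002]
ft_force: [-3.5, -8.6, 1.5]
width: 0.094
finger_force: 58.5
```

```bash
python3 - <<'E'
import numpy as np
d=np.array([.761,.649])
prev=0
for L in [np.linspace(.1,1.0,10),np.linspace(1.09,1.72,8)]:
    b=np.array([220*(1-np.cos(prev)),220*np.sin(prev)])
    for t in L:
        p=np.array([220*(1-np.cos(t)),220*np.sin(t)])-b
        print(round(t,2),(d*p[0]/10).round(2),round(p[1]/10,2))
    prev=L[-1]
E
```

```text
0.1 [0.08 0.07] 2.2
0.2 [0.33 0.28] 4.37
0.3 [0.75 0.64] 6.5
0.4 [1.32 1.13] 8.57
0.5 [2.05 1.75] 10.55
0.6 [2.92 2.49] 12.42
0.7 [3.94 3.36] 14.17
0.8 [5.08 4.33] 15.78
0.9 [6.34 5.4 ] 17.23
1.0 [7.7  6.56] 18.51
1.09 [1.3  1.11] 0.99
1.18 [2.67 2.28] 1.83
1.27 [4.09 3.48] 2.5
1.36 [5.54 4.73] 3.0
1.45 [7.03 5.99] 3.33
1.54 [8.53 7.27] 3.48
1.63 [10.04  8.56] 3.45
1.72 [11.53  9.84] 3.24
```

Emit:
apply_moves:
  targets:
    - {"x": 0.08,"y": 0.07,"z": 2.2,"spin": 0,"hand": 0}
    - {"x": 0.33,"y": 0.28,"z": 4.37,"spin": 0,"hand": 0}
    - {"x": 0.75,"y": 0.64,"z": 6.5,"spin": 0,"hand": 0}
    - {"x": 1.32,"y": 1.13,"z": 8.57,"spin": 0,"hand": 0}
    - {"x": 2.05,"y": 1.75,"z": 10.55,"spin": 0,"hand": 0}
    - {"x": 2.92,"y": 2.49,"z": 12.42,"spin": 0,"hand": 0}
    - {"x": 3.94,"y": 3.36,"z": 14.17,"spin": 0,"hand": 0}
    - {"x": 5.08,"y": 4.33,"z": 15.78,"spin": 0,"hand": 0}
    - {"x": 6.34,"y": 5.4,"z": 17.23,"spin": 0,"hand": 0}
    - {"x": 7.7,"y": 6.56,"z": 18.51,"spin": 0,"hand": 0}

```text
t: 10.65
tool_pos: [525.9, 209.3, 243.8]
tcp_rot: [-1.317, -2.851, 0.006]
ft_force: [-1.6, -0.9, -0.6]
width: 0.088
finger_force: 59.9
```

Emit:
apply_moves:
  targets:
    - {"x": 1.3,"y": 1.11,"z": 0.99,"spin": 0,"hand": 0}
    - {"x": 2.67,"y": 2.28,"z": 1.83,"spin": 0,"hand": 0}
    - {"x": 4.09,"y": 3.48,"z": 2.5,"spin": 0,"hand": 0}
    - {"x": 5.54,"y": 4.73,"z": 3.0,"spin": 0,"hand": 0}
    - {"x": 7.03,"y": 5.99,"z": 3.33,"spin": 0,"hand": 0}
    - {"x": 8.53,"y": 7.27,"z": 3.48,"spin": 0,"hand": 0}
    - {"x": 10.04,"y": 8.56,"z": 3.45,"spin": 0,"hand": 0}
    - {"x": 11.53,"y": 9.84,"z": 3.24,"spin": 0,"hand": 0}
    - {"x": 11.53,"y": 9.84,"z": 3.24,"spin": 0,"hand": 0}
    - {"x": 11.53,"y": 9.84,"z": 3.24,"spin": 0,"hand": 0}

```text
t: 11.9
tool_pos: [643.8, 310.1, 275.7]
tcp_rot: [1.316, 2.849, 0.006]
ft_force: [1.5, 2.3, 6.7]
width: 0.09
finger_force: 62.4
```

Emit:
apply_moves:
  targets:
    - {"x": 0,"y": 0,"z": 0,"spin": 0,"hand": 60}
    - {"x": 0,"y": 0,"z": 0,"spin": 0,"hand": 60}
    - {"x": 0,"y": 0,"z": 4,"spin": 0,"hand": 60}
    - {"x": -1,"y": -2,"z": 8,"spin": -0.1,"hand": 60}
    - {"x": -4,"y": -7,"z": 8,"spin": -0.25,"hand": 80}
    - {"x": -7,"y": -12,"z": 8,"spin": -0.4,"hand": 80}
    - {"x": -10,"y": -17,"z": 8,"spin": -0.55,"hand": 80}
    - {"x": -13,"y": -22,"z": 8,"spin": -0.7,"hand": 80}
    - {"x": -16,"y": -27.5,"z": 6,"spin": -0.85,"hand": 80}
    - {"x": -18.6,"y": -32.7,"z": 2,"spin": -1.03,"hand": 80}

```text
t: 13.15
tool_pos: [460.5, -10.9, 299.7]
tcp_rot: [2.555, 1.824, 0.003]
ft_force: [0.7, 0.1, -0.7]
width: 0.802
finger_force: 0.0
```

Emit:
apply_moves:
  targets:
    - {"x": 0,"y": 0,"z": -4,"spin": 0,"hand": 80}
    - {"x": 0,"y": 0,"z": -8,"spin": 0,"hand": 80}
    - {"x": 0,"y": 0,"z": -11,"spin": 0,"hand": 80}
    - {"x": 0,"y": 0,"z": -11,"spin": 0,"hand": 80}
    - {"x": 0,"y": 0,"z": -11,"spin": 0,"hand": 80}
    - {"x": 0,"y": 0,"z": -11,"spin": 0,"hand": 80}
    - {"x": 0,"y": 0,"z": -11,"spin": 0,"hand": 80}
    - {"x": 0,"y": 0,"z": -11,"spin": 0,"hand": 80}
    - {"x": 0,"y": 0,"z": -11,"spin": 0,"hand": 80}
    - {"x": 0,"y": 0,"z": -11,"spin": 0,"hand": 80}

```text
t: 14.4
tool_pos: [461.5, -9.4, 189.2]
tcp_rot: [2.551, 1.833, 0.0]
ft_force: [0.8, -0.9, -0.1]
width: 0.799
finger_force: 0.0
```

```bash
cat > plate.py <<'E'
from h import *
def plate(c,hue,z=8,smin=110):
    h=cv2.cvtColor(cv2.GaussianBlur(c['frame'],(3,3),0),cv2.COLOR_RGB2HSV)
    m=((h[...,0]>=hue[0])&(h[...,0]<=hue[1])&(h[...,1]>smin)&(h[...,2]>70)).astype(np.uint8)
    m=cv2.morphologyEx(m,cv2.MORPH_OPEN,np.ones((3,3)));m=cv2.morphologyEx(m,cv2.MORPH_CLOSE,np.ones((7,7)))
    n,l,s,ce=cv2.connectedComponentsWithStats(m)
    for i in range(1,n):
        if s[i,4]<150: continue
        cn=max(cv2.findContours((l==i).astype(np.uint8),0,1)[0],key=len)[:,0,:]
        X=px2w(c,cn,z)[:,:2].astype(np.float32)
        (cx,cy),(w,hh),a=cv2.minAreaRect(X); b=cv2.boxPoints(((cx,cy),(w,hh),a))
        e=[b[1]-b[0],b[2]-b[1]]; e=max(e,key=np.linalg.norm); ang=np.arctan2(e[1],e[0])%np.pi
        print('px',ce[i].round(),'area',s[i,4],'c',round(cx,1),round(cy,1),'size',round(w,1),round(hh,1),'yaw(y)',round(ang-np.pi/2,3))
E
python3 - <<'E'
from plate import *
c=grab('wrist','pics/w5.png'); print(c['o']['tool_pos'],c['frame'][100,:].shape)
h=cv2.cvtColor(c['frame'],cv2.COLOR_RGB2HSV)
u=w2px(c,[[457.5,-18.2,8]])[0];print(u,h[int(u[1]),int(u[0])],c['frame'][int(u[1]),int(u[0])], 'wood',h[40,600],h[100,100])
plate(c,(0,9))
E
```

```text
[461.54830931  -9.35384599 189.18118592] (640, 3)
[319.57155467 190.33939178] [ 13 134 211] [211 147 100] wood [ 14 123 181] [ 15 125 189]
```

View pics/w5.png

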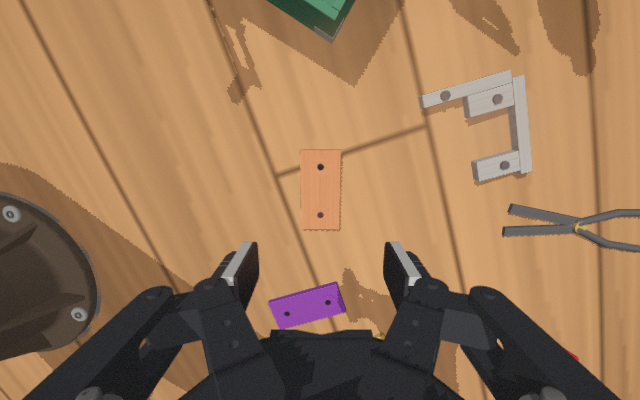

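The picture shows copper with corners at (301,150), (341,150), (341,230), (300,230), and the stop at (420–530, 70–185). I'll fit both.

```bash
cat > sil.py <<'E'
from fit import *
from scipy.optimize import minimize
BOX=[(24,74,-50,-26),(24,74,26,50),(74,88,-50,50),(-24,74,50,64)]
def fitstop(c,p0):
    h=cv2.cvtColor(c['frame'],cv2.COLOR_RGB2HSV)
    k=4; hw=100
    u0=w2px(c,[[p0[0]+32,p0[1]+7,7]])[0].astype(int)
    x0,y0=max(u0[0]-hw,0),max(u0[1]-hw,0); sub=h[y0:y0+2*hw,x0:x0+2*hw]
    m=cv2.resize(((sub[...,1]<70)&(sub[...,2]>90)).astype(np.uint8)*255,None,fx=k,fy=k,interpolation=cv2.INTER_LINEAR)>127
    def ren(p):
        C,S=np.cos(p[2]),np.sin(p[2]); I=np.zeros(m.shape,np.uint8)
        for a,b,d,e in BOX:
            P=[(p[0]+C*x-S*y,p[1]+S*x+C*y,z) for x in(a,b) for y in(d,e) for z in(0,14)]
            uv=(w2px(c,P)-[x0-.5,y0-.5])*k-.5
            cv2.fillConvexPoly(I,cv2.convexHull((uv*16).astype(np.int32)),1,shift=4)
        return I>0
    f=lambda p:-(lambda r:(r&m).sum()/((r|m).sum()))(ren([p[0],p[1],p[2]/50]))
    best=None
    for dx in(-6,0,6):
      for dy in(-6,0,6):
        r=minimize(f,[p0[0]+dx,p0[1]+dy,p0[2]*50],method='Nelder-Mead',options={'initial_simplex':[[p0[0]+dx,p0[1]+dy,p0[2]*50],[p0[0]+dx+4,p0[1]+dy,p0[2]*50],[p0[0]+dx,p0[1]+dy+4,p0[2]*50],[p0[0]+dx,p0[1]+dy,p0[2]*50+3]]})
        if best is None or r.fun<best.fun: best=r
    p=best.x/[1,1,50]; print('stop',p.round(3),'IoU',-best.fun); return p
E
python3 - <<'E'
from sil import *
c=grab('wrist'); print(c['o']['tool_pos'],R.from_rotvec(c['o']['tcp_rot']).as_matrix()[:2,1])
g=cv2.cvtColor(c['frame'],cv2.COLOR_RGB2GRAY)
uv=np.array([(301,150),(341,150),(341,230),(300,230)],np.float32).reshape(-1,1,2)
uv2=cv2.cornerSubPix(g,uv.copy(),(4,4),(-1,-1),(3,50,.01)).reshape(-1,2);print(uv2)
# image up = tool -x ; corners in world
W=px2w(c,uv2,8);print(W.round(1),W.mean(0).round(1))
W=px2w(c,[(320.5,167),(320.5,215)],8);d=W[0]-W[1];print('holes',W.mean(0).round(1),np.arctan2(d[1],d[0])-np.pi/2)
W=px2w(c,uv.reshape(-1,2),8);d=W[0]+W[1]-W[2]-W[3];print(W.mean(0).round(1),np.arctan2(d[1],d[0])-np.pi/2)
fitstop(c,[620,-12.8,-.05])
E
```

```text
[461.57708206  -9.35863093 189.15352999] [ 0.9476554  -0.31929491]
[[299.71005 148.90652]
 [341.      150.     ]
 [339.65353 229.25922]
 [300.      230.     ]]
[[451.5  36.2   8. ]
 [496.6  19.7   8. ]
 [465.4 -74.4   8. ]
 [417.5 -59.4   8. ]] [457.8 -19.5   8. ]
holes [458.1 -20.1   8. ] -0.32409631128008587
[458.3 -20.2   8. ] -0.3299024044975125
stop [ 6.19352e+02 -1.55050e+01 -4.40000e-02] IoU 0.8207332195737194
```

Emit:
apply_moves:
  targets:
    - {"x": -0.2,"y": -0.5,"z": -4,"spin": 0,"hand": 80}
    - {"x": -0.35,"y": -1.04,"z": -9,"spin": 0,"hand": 80}
    - {"x": -0.35,"y": -1.04,"z": -14,"spin": 0,"hand": 80}
    - {"x": -0.35,"y": -1.04,"z": -17.5,"spin": 0,"hand": 75}
    - {"x": -0.35,"y": -1.04,"z": -18.4,"spin": 0,"hand": 70}
    - {"x": -0.35,"y": -1.04,"z": -18.6,"spin": 0,"hand": 66}
    - {"x": -0.35,"y": -1.04,"z": -18.7,"spin": 0,"hand": 66}
    - {"x": -0.35,"y": -1.04,"z": -18.8,"spin": 0,"hand": 66}
    - {"x": -0.35,"y": -1.04,"z": -18.8,"spin": 0,"hand": 66}
    - {"x": -0.35,"y": -1.04,"z": -18.8,"spin": 0,"hand": 66}

```text
t: 15.75
tool_pos: [458.2, -19.8, 1.5]
tcp_rot: [2.551, 1.833, 0.001]
ft_force: [-0.6, 0.2, -0.3]
width: 0.663
finger_force: 0.0
```

Emit:
apply_moves:
  targets:
    - {"x": 0,"y": 0,"z": -0.1,"spin": 0,"hand": 64}
    - {"x": 0,"y": 0,"z": -0.2,"spin": 0,"hand": 62}
    - {"x": 0,"y": 0,"z": -0.3,"spin": 0,"hand": 0}
    - {"x": 0,"y": 0,"z": -0.3,"spin": 0,"hand": 0}
    - {"x": 0,"y": 0,"z": -0.3,"spin": 0,"hand": 0}
    - {"x": 0,"y": 0,"z": -0.3,"spin": 0,"hand": 0}
    - {"x": 0,"y": 0,"z": -0.3,"spin": 0,"hand": 0}
    - {"x": 0,"y": 0,"z": -0.3,"spin": 0,"hand": 0}
    - {"x": 0,"y": 0,"z": -0.3,"spin": 0,"hand": 0}
    - {"x": 0,"y": 0,"z": -0.3,"spin": 0,"hand": 0}

```text
t: 17.0
tool_pos: [458.0, -19.8, -1.0]
tcp_rot: [2.551, 1.832, 0.001]
ft_force: [-4.4, 0.7, 18.3]
width: 0.537
finger_force: 58.5
```

Emit:
apply_moves:
  targets:
    - {"x": 0,"y": 0,"z": 0.15,"spin": 0,"hand": 0}
    - {"x": 1.5,"y": -0.1,"z": 0.15,"spin": 0.04,"hand": 0}
    - {"x": 3.5,"y": -0.2,"z": 0.15,"spin": 0.08,"hand": 0}
    - {"x": 5.5,"y": -0.4,"z": 0.15,"spin": 0.12,"hand": 0}
    - {"x": 7.5,"y": -0.6,"z": 0.15,"spin": 0.16,"hand": 0}
    - {"x": 9.5,"y": -0.8,"z": 0.15,"spin": 0.2,"hand": 0}
    - {"x": 11.5,"y": -0.9,"z": 0.15,"spin": 0.24,"hand": 0}
    - {"x": 13,"y": -1,"z": 0.15,"spin": 0.28,"hand": 0}
    - {"x": 14,"y": -1,"z": 0.15,"spin": 0.28,"hand": 0}
    - {"x": 14,"y": -1,"z": 0.15,"spin": 0.28,"hand": 0}

```text
t: 18.25
tool_pos: [598.6, -29.7, -0.7]
tcp_rot: [2.271, 2.171, 0.0]
ft_force: [-1.2, -0.1, -3.1]
width: 0.538
finger_force: 62.0
```

```bash
python3 - <<'E'
from h import *
c=grab('wrist','pics/w6.png'); print(c['o']['tool_pos'],c['o']['ft_force'],w2px(c,[[619.5,-14.5,8],c['o']['tool_pos']]))
np.save('w6P.npy',c['P'])
E
```

```text
[598.5778279  -29.72568419  -0.71053926] [-1.19562672 -0.13342989 -3.12520383] [[358.10183935 232.24611913]
 [319.61476593 252.38768353]]
```

View pics/w6.png

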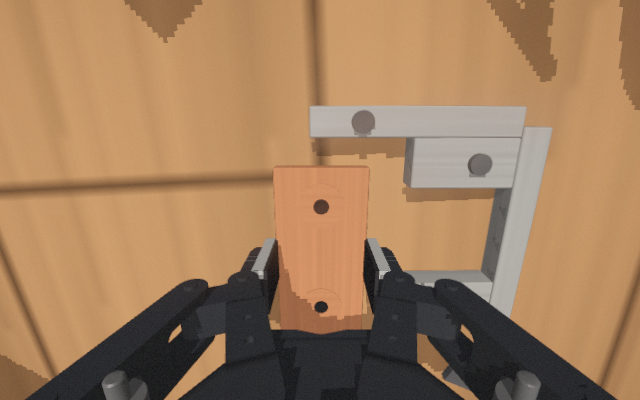

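```bash
python3 - <<'E'
from h import *
c=grab('wrist')
ang=-.045; Rm=np.array([[np.cos(ang),np.sin(ang)],[-np.sin(ang),np.cos(ang)]])
t=c['o']['tool_pos'][:2]
loc=lambda uv,z:[(Rm@(w[:2]-t)).round(1).tolist() for w in px2w(c,uv,z)]
print('endface',loc([(315,136.5),(400,136.5)],14)); print('outer',loc([(312,106),(522,106)],14))
print('pad',loc([(406,140),(406,187)],14)); print('plate',loc([(274,167),(368,167),(370,240),(279,320)],8)); print('holes',loc([(321,207),(321,307)],8))
E
```

```text
endface [[-2.0, 65.5], [36.5, 65.6]]
outer [[-3.3, 78.6], [90.2, 79.3]]
pad [[39.4, 64.0], [41.3, 42.0]]
plate [[-22.3, 50.5], [23.7, 50.6], [26.7, 11.7], [-23.7, -39.3]]
holes [[0.8, 30.0], [0.8, -30.2]]
```

Emit:
apply_moves:
  targets:
    - {"x": 0.5,"y": 0.4,"z": 0,"spin": 0,"hand": 0}
    - {"x": 1.0,"y": 0.8,"z": 0,"spin": 0,"hand": 0}
    - {"x": 1.3,"y": 1.23,"z": 0,"spin": 0,"hand": 0}
    - {"x": 1.56,"y": 1.23,"z": 0,"spin": 0,"hand": 0}
    - {"x": 1.66,"y": 1.23,"z": 0,"spin": 0,"hand": 0}
    - {"x": 1.76,"y": 1.22,"z": 0,"spin": 0,"hand": 0}
    - {"x": 1.86,"y": 1.22,"z": 0,"spin": 0,"hand": 0}
    - {"x": 1.86,"y": 1.22,"z": 0,"spin": 0,"hand": 0}
    - {"x": 1.86,"y": 1.22,"z": 0,"spin": 0,"hand": 0}
    - {"x": 1.86,"y": 1.22,"z": 0,"spin": 0,"hand": 0}

```text
t: 19.6
tool_pos: [616.6, -17.6, -0.4]
tcp_rot: [2.271, 2.171, 0.0]
ft_force: [0.2, 0.1, -3.8]
width: 0.538
finger_force: 62.0
```

Emit:
apply_moves:
  targets:
    - {"x": 0.05,"y": 0,"z": 0,"spin": 0,"hand": 0}
    - {"x": 0.1,"y": 0,"z": 0,"spin": 0,"hand": 0}
    - {"x": 0.15,"y": 0,"z": 0,"spin": 0,"hand": 0}
    - {"x": 0.2,"y": 0,"z": 0,"spin": 0,"hand": 0}
    - {"x": 0.25,"y": 0,"z": 0,"spin": 0,"hand": 0}
    - {"x": 0.3,"y": 0,"z": 0,"spin": 0,"hand": 0}
    - {"x": 0.35,"y": 0,"z": 0,"spin": 0,"hand": 0}
    - {"x": 0.35,"y": 0,"z": 0,"spin": 0,"hand": 0}
    - {"x": 0.35,"y": 0,"z": 0,"spin": 0,"hand": 0}
    - {"x": 0.35,"y": 0,"z": 0,"spin": 0,"hand": 0}

```text
t: 20.85
tool_pos: [618.2, -17.6, -0.5]
tcp_rot: [-2.268, -2.169, 0.005]
ft_force: [-10.5, -2.3, 2.7]
width: 0.538
finger_force: 62.7
```

Emit:
apply_moves:
  targets:
    - {"x": 0,"y": 0.05,"z": 0,"spin": 0,"hand": 0}
    - {"x": 0,"y": 0.1,"z": 0,"spin": 0,"hand": 0}
    - {"x": 0,"y": 0.15,"z": 0,"spin": 0,"hand": 0}
    - {"x": 0,"y": 0.2,"z": 0,"spin": 0,"hand": 0}
    - {"x": 0,"y": 0.25,"z": 0,"spin": 0,"hand": 0}
    - {"x": 0,"y": 0.3,"z": 0,"spin": 0,"hand": 0}
    - {"x": 0,"y": 0.35,"z": 0,"spin": 0,"hand": 0}
    - {"x": 0,"y": 0.4,"z": 0,"spin": 0,"hand": 0}
    - {"x": 0,"y": 0.4,"z": 0,"spin": 0,"hand": 0}
    - {"x": 0,"y": 0.4,"z": 0,"spin": 0,"hand": 0}

```text
t: 22.1
tool_pos: [618.3, -15.8, -0.7]
tcp_rot: [-2.269, -2.171, 0.007]
ft_force: [-11.8, -19.3, -0.3]
width: 0.534
finger_force: 62.4
```

Emit:
apply_moves:
  targets:
    - {"x": -0.05,"y": -0.05,"z": 0,"spin": 0,"hand": 0}
    - {"x": -0.05,"y": -0.05,"z": 0,"spin": 0,"hand": 70}
    - {"x": -0.15,"y": -0.15,"z": 0,"spin": 0,"hand": 70}
    - {"x": -0.15,"y": -0.15,"z": 0,"spin": 0,"hand": 70}
    - {"x": -0.15,"y": -0.15,"z": 0,"spin": 0,"hand": 70}
    - {"x": -0.15,"y": -0.15,"z": 0,"spin": 0,"hand": 70}
    - {"x": -0.15,"y": -0.15,"z": 0,"spin": 0,"hand": 70}
    - {"x": -0.15,"y": -0.15,"z": 0,"spin": 0,"hand": 70}
    - {"x": -0.15,"y": -0.15,"z": 0,"spin": 0,"hand": 70}
    - {"x": -0.15,"y": -0.15,"z": 0,"spin": 0,"hand": 70}

```text
t: 23.35
tool_pos: [618.7, -15.1, -0.4]
tcp_rot: [2.271, 2.171, 0.0]
ft_force: [-0.3, -0.5, -0.1]
width: 0.7
finger_force: 0.0
```

```bash
python3 - <<'E'
from h import *
c=grab('wrist','pics/w7.png'); print(c['o']['tool_pos'],c['o']['width'])
E
```

```text
[ 6.18676521e+02 -1.50919479e+01 -3.54851201e-01] 0.6998647300160012
```

View pics/w7.png

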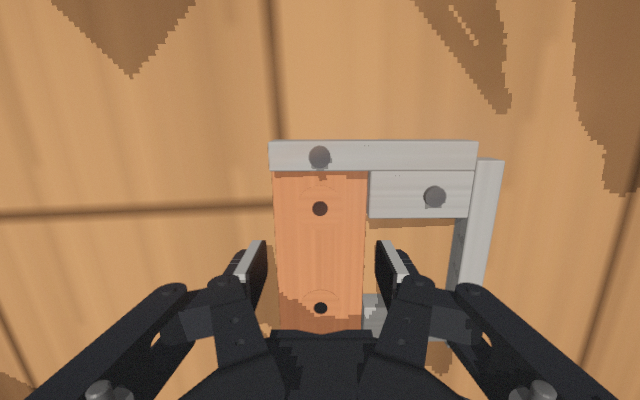

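The plate lies flush: its top end is against the end block at row 170 and its right side against the pad at column 368. I'll re-grip it and lift straight up.

Emit:
apply_moves:
  targets:
    - {"x": -0.05,"y": 0,"z": -0.05,"spin": 0,"hand": 40}
    - {"x": -0.05,"y": 0,"z": -0.05,"spin": 0,"hand": 0}
    - {"x": -0.05,"y": 0,"z": -0.05,"spin": 0,"hand": 0}
    - {"x": -0.05,"y": 0,"z": -0.05,"spin": 0,"hand": 0}
    - {"x": -0.05,"y": 0,"z": -0.05,"spin": 0,"hand": 0}
    - {"x": -0.05,"y": 0,"z": 1,"spin": 0,"hand": 0}
    - {"x": -0.05,"y": 0,"z": 3,"spin": 0,"hand": 0}
    - {"x": -0.05,"y": 0,"z": 6,"spin": 0,"hand": 0}
    - {"x": -0.05,"y": 0,"z": 10,"spin": 0,"hand": 0}
    - {"x": -0.05,"y": 0,"z": 14,"spin": 0,"hand": 0}

```text
t: 24.65
tool_pos: [618.0, -15.0, 142.0]
tcp_rot: [2.271, 2.171, 0.001]
ft_force: [0.7, 0.0, -2.6]
width: 0.541
finger_force: 62.8
```

Emit:
apply_moves:
  targets:
    - {"x": 0,"y": 1,"z": 3,"spin": 0.1,"hand": 0}
    - {"x": -0.3,"y": 3,"z": 6,"spin": 0.2,"hand": 0}
    - {"x": -0.6,"y": 6,"z": 6,"spin": 0.3,"hand": 0}
    - {"x": -1,"y": 9,"z": 6,"spin": 0.4,"hand": 0}
    - {"x": -1.4,"y": 12,"z": 6,"spin": 0.5,"hand": 0}
    - {"x": -1.8,"y": 15,"z": 6,"spin": 0.6,"hand": 0}
    - {"x": -2.2,"y": 18,"z": 6,"spin": 0.7,"hand": 0}
    - {"x": -2.5,"y": 19.7,"z": 6,"spin": 0.75,"hand": 0}
    - {"x": -2.5,"y": 19.7,"z": 6,"spin": 0.75,"hand": 0}
    - {"x": -2.5,"y": 19.7,"z": 6,"spin": 0.75,"hand": 0}

```text
t: 25.9
tool_pos: [593.2, 181.2, 199.9]
tcp_rot: [1.32, 2.851, -0.0]
ft_force: [0.6, -0.8, -3.8]
width: 0.533
finger_force: 62.8
```

```bash
python3 - <<'E'
from h import *
c=grab('wrist','pics/w8.png'); print(c['o']['tool_pos'],c['o']['width'],R.from_rotvec(c['o']['tcp_rot']).as_matrix()[:2,1]); np.save('w8P.npy',c['P'])
p=(522.7,265.6,.707);C,S=np.cos(p[2]),np.sin(p[2])
print(w2px(c,[(p[0]+C*x-S*y,p[1]+S*x+C*y,40) for x,y in[(-27,-53),(27,-53),(27,53),(-27,53)]]).round(),'rim',w2px(c,[(p[0]+C*x-S*y,p[1]+S*x+C*y,70) for x,y in[(-87.5,-100),(87.5,-100),(87.5,100),(-87.5,100)]]).round())
im=c['frame'][:,:,::-1]; cv2.imwrite('pics/w8b.png',cv2.resize(im[0:330,120:520],None,fx=1.8,fy=1.8,interpolation=cv2.INTER_CUBIC))
E
```

```text
[593.23822838 181.24986115 199.90879286] 0.5332820001110907 [0.76255087 0.64692825]
[[296. 134.]
 [346. 134.]
 [348.  23.]
 [293.  23.]] rim [[235. 184.]
 [407. 183.]
 [426. -52.]
 [215. -52.]]
```

View pics/w8b.png

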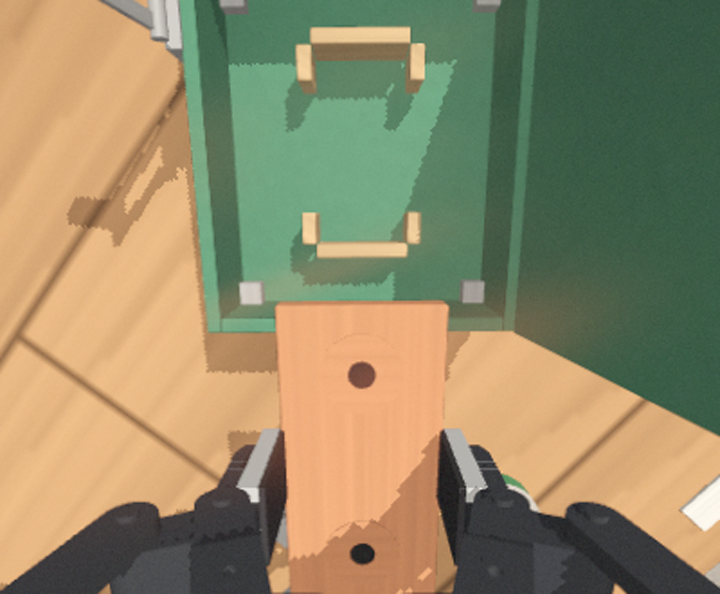

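```bash
python3 - <<'E'
from h import *
c=grab('wrist'); t=c['o']['tool_pos']; M=R.from_rotvec(c['o']['tcp_rot']).as_matrix()
loc=lambda uv,z:((px2w(c,uv,z)-t)@M)[:,:2].round(1).tolist()
f=lambda u,v:(120+u/1.8,v/1.8)
print('plate',loc([f(277,305),f(447,305),f(362,375),f(362,553)],208))
print('pocket',loc([f(317,230),f(408,230),f(362,243),f(362,43)],40),'rot y',np.arctan2(*M[:2,1][::-1]))
E
```

```text
plate [[48.6, -22.0], [48.7, 24.5], [28.5, 1.3], [-31.4, 1.4]]
pocket [[63.7, -25.3], [63.8, 28.4], [56.2, 1.3], [161.8, 1.1]] rot y 0.7033209664926193
```

Emit:
apply_moves:
  targets:
    - {"x": -1.5,"y": 1.77,"z": 0,"spin": 0,"hand": 0}
    - {"x": -3.5,"y": 4.13,"z": 0,"spin": 0,"hand": 0}
    - {"x": -5.5,"y": 6.49,"z": 0,"spin": 0,"hand": 0}
    - {"x": -7.13,"y": 8.41,"z": -2,"spin": 0,"hand": 0}
    - {"x": -7.13,"y": 8.41,"z": -5,"spin": 0,"hand": 0}
    - {"x": -7.13,"y": 8.41,"z": -9,"spin": 0,"hand": 0}
    - {"x": -7.13,"y": 8.41,"z": -13,"spin": 0,"hand": 0}
    - {"x": -7.13,"y": 8.41,"z": -15,"spin": 0,"hand": 0}
    - {"x": -7.13,"y": 8.41,"z": -15,"spin": 0,"hand": 0}
    - {"x": -7.13,"y": 8.41,"z": -15,"spin": 0,"hand": 0}

```text
t: 27.25
tool_pos: [522.1, 266.4, 50.7]
tcp_rot: [1.318, 2.851, 0.002]
ft_force: [-0.1, 0.7, -3.6]
width: 0.533
finger_force: 62.8
```

Emit:
apply_moves:
  targets:
    - {"x": 0,"y": 0,"z": -0.5,"spin": 0,"hand": 0}
    - {"x": 0,"y": 0,"z": -1,"spin": 0,"hand": 0}
    - {"x": 0,"y": 0,"z": -1.5,"spin": 0,"hand": 0}
    - {"x": 0,"y": 0,"z": -2,"spin": 0,"hand": 0}
    - {"x": 0,"y": 0,"z": -2.5,"spin": 0,"hand": 0}
    - {"x": 0,"y": 0,"z": -3,"spin": 0,"hand": 0}
    - {"x": 0,"y": 0,"z": -3.4,"spin": 0,"hand": 0}
    - {"x": 0,"y": 0,"z": -3.7,"spin": 0,"hand": 0}
    - {"x": 0,"y": 0,"z": -3.9,"spin": 0,"hand": 0}
    - {"x": 0,"y": 0,"z": -3.9,"spin": 0,"hand": 0}

```text
t: 28.5
tool_pos: [521.8, 266.0, 10.6]
tcp_rot: [-1.318, -2.852, 0.0]
ft_force: [0.2, 0.8, -4.4]
width: 0.536
finger_force: 62.8
```

Emit:
apply_moves:
  targets:
    - {"x": 0,"y": 0,"z": -0.1,"spin": 0,"hand": 0}
    - {"x": 0,"y": 0,"z": -0.15,"spin": 0,"hand": 0}
    - {"x": 0,"y": 0,"z": -0.15,"spin": 0,"hand": 68}
    - {"x": 0,"y": 0,"z": -0.15,"spin": 0,"hand": 68}
    - {"x": 0,"y": 0,"z": -0.15,"spin": 0,"hand": 68}
    - {"x": 0,"y": 0,"z": 1,"spin": 0,"hand": 68}
    - {"x": 0,"y": 0,"z": 4,"spin": 0,"hand": 68}
    - {"x": 0,"y": 0,"z": 9,"spin": 0,"hand": 68}
    - {"x": 0,"y": 0,"z": 15,"spin": 0,"hand": 68}
    - {"x": 0,"y": 0,"z": 20,"spin": 0,"hand": 68}

```text
t: 29.75
tool_pos: [521.8, 266.0, 213.9]
tcp_rot: [1.317, 2.851, 0.002]
ft_force: [0.0, -0.2, -0.1]
width: 0.677
finger_force: 0.0
```

```bash
python3 - <<'E'
from plate import *
c=grab('wrist','pics/w9.png'); t=c['o']['tool_pos'];print(t)
p=(522.7,265.6,.707);C,S=np.cos(p[2]),np.sin(p[2])
q=w2px(c,[(p[0]+C*x-S*y,p[1]+S*x+C*y,16) for x,y in[(-24,-50),(24,-50),(24,50),(-24,50)]]);print(q.round())
h=cv2.cvtColor(c['frame'],cv2.COLOR_RGB2HSV)
print([h[int(v),int(u)].tolist() for u,v in q*.85+q.mean(0)*.15])
plate(c,(5,17),16)
c=grab('top','pics/top2.png');plate(c,(18,30),8,100)
E
```

```text
[521.75403997 265.99128296 213.89817243]
[[302. 217.]
 [338. 217.]
 [340. 139.]
 [300. 139.]]
[[14, 110, 255], [13, 113, 255], [12, 125, 208], [12, 124, 210]]
px [17. 38.] area 2458 c 147.0 156.3 size 152.9 55.6 yaw(y) -0.024
px [71. 18.] area 739 c 191.7 223.0 size 66.9 24.2 yaw(y) -0.011
px [ 55. 224.] area 15026 c 297.8 -53.8 size 146.8 681.4 yaw(y) 0.252
px [141.  12.] area 255 c 251.5 278.5 size 41.1 11.1 yaw(y) -0.033
px [191.  59.] area 1199 c 321.3 269.3 size 175.9 14.5 yaw(y) -0.026
px [310.  42.] area 1211 c 413.1 371.8 size 15.2 124.5 yaw(y) 0.031
px [410.  16.] area 1761 c 479.6 471.2 size 95.9 37.0 yaw(y) -0.54
px [531.  33.] area 1115 c 590.0 545.1 size 102.6 21.2 yaw(y) -0.009
px [171.  21.] area 211 c 283.3 295.0 size 12.2 30.6 yaw(y) 0.051
px [232.  68.] area 156 c 363.3 300.5 size 29.6 9.2 yaw(y) -0.032
px [630. 145.] area 576 c 791.8 554.4 size 25.9 57.1 yaw(y) 0.744
px [320. 178.] area 2833 c 523.2 265.6 size 46.1 98.9 yaw(y) 0.706
px [184. 219.] area 2751 c 434.4 47.0 size 67.8 344.8 yaw(y) 0.051
px [279. 297.] area 1263 c 588.6 97.3 size 48.0 92.5 yaw(y) 0.281
px [341. 301.] area 1380 c 665.2 143.7 size 42.5 105.6 yaw(y) 0.489
px [632. 313.] area 375 c 1023.0 412.0 size 32.9 58.0 yaw(y) 1.059
px [609. 365.] area 3083 c 1104.2 343.8 size 198.6 80.3 yaw(y) -1.57
px [192. 370.] area 1728 c 573.1 -112.0 size 49.2 174.2 yaw(y) 0.076
px [396. 236.] area 393 c 464.9 -307.1 size 48.8 101.5 yaw(y) 0.223
```

Copper lies flat and centred in the pocket: (523.2,265.6), yaw 0.706, against the pocket at (522.7,265.6). Now brass.

Emit:
apply_moves:
  targets:
    - {"x": -0.5,"y": -4.5,"z": 0,"spin": -0.05,"hand": 80}
    - {"x": -1,"y": -10,"z": 0,"spin": -0.1,"hand": 80}
    - {"x": -1.5,"y": -15.8,"z": 0,"spin": -0.15,"hand": 80}
    - {"x": -2,"y": -21.6,"z": 0,"spin": -0.2,"hand": 80}
    - {"x": -2.5,"y": -27.4,"z": 0,"spin": -0.25,"hand": 80}
    - {"x": -3,"y": -33.2,"z": 0,"spin": -0.3,"hand": 80}
    - {"x": -3.5,"y": -39,"z": 0,"spin": -0.35,"hand": 80}
    - {"x": -4,"y": -44.8,"z": 0,"spin": -0.4,"hand": 80}
    - {"x": -4.8,"y": -50.6,"z": -1,"spin": -0.44,"hand": 80}
    - {"x": -5.6,"y": -56.4,"z": -2,"spin": -0.48,"hand": 80}

```text
t: 31.1
tool_pos: [465.2, -299.8, 190.7]
tcp_rot: [1.959, 2.455, 0.0]
ft_force: [1.3, -0.2, -0.0]
width: 0.803
finger_force: 0.0
```

Emit:
apply_moves:
  targets:
    - {"x": 0,"y": 0,"z": -1,"spin": 0,"hand": 80}
    - {"x": 0,"y": 0,"z": -1,"spin": 0,"hand": 80}
    - {"x": 0,"y": 0,"z": -1,"spin": 0,"hand": 80}
    - {"x": 0,"y": 0,"z": -1,"spin": 0,"hand": 80}
    - {"x": 0,"y": 0,"z": -1,"spin": 0,"hand": 80}
    - {"x": 0,"y": 0,"z": -1,"spin": 0,"hand": 80}
    - {"x": 0,"y": 0,"z": -1,"spin": 0,"hand": 80}
    - {"x": 0,"y": 0,"z": -1,"spin": 0,"hand": 80}
    - {"x": 0,"y": 0,"z": -1,"spin": 0,"hand": 80}
    - {"x": 0,"y": 0,"z": -1,"spin": 0,"hand": 80}

```text
t: 32.35
tool_pos: [465.9, -298.0, 180.6]
tcp_rot: [-1.958, -2.457, -0.0]
ft_force: [-0.8, 0.3, 0.5]
width: 0.801
finger_force: 0.0
```

```bash
python3 - <<'E'
from plate import *
c=grab('wrist','pics/w10.png'); t=c['o']['tool_pos'];print(t,R.from_rotvec(c['o']['tcp_rot']).as_matrix()[:2,1])
plate(c,(18,30),8,100)
print(w2px(c,[t,[466,-300,8]]))
E
```

```text
[ 465.85595275 -297.9998662   180.6047681 ] [0.97480733 0.22304856]
px [318. 187.] area 3427 c 464.4 -305.0 size 48.2 100.8 yaw(y) 0.244
[[319.23709663 252.10666153]
 [319.82546487 185.57995174]]
```

Emit:
apply_moves:
  targets:
    - {"x": -0.15,"y": -0.7,"z": -4,"spin": 0.02,"hand": 80}
    - {"x": -0.15,"y": -0.7,"z": -9,"spin": 0.02,"hand": 80}
    - {"x": -0.15,"y": -0.7,"z": -14,"spin": 0.02,"hand": 75}
    - {"x": -0.15,"y": -0.7,"z": -17.3,"spin": 0.02,"hand": 70}
    - {"x": -0.15,"y": -0.7,"z": -17.9,"spin": 0.02,"hand": 66}
    - {"x": -0.15,"y": -0.7,"z": -18.15,"spin": 0.02,"hand": 66}
    - {"x": -0.15,"y": -0.7,"z": -18.15,"spin": 0.02,"hand": 30}
    - {"x": -0.15,"y": -0.7,"z": -18.15,"spin": 0.02,"hand": 0}
    - {"x": -0.15,"y": -0.7,"z": -18.15,"spin": 0.02,"hand": 0}
    - {"x": -0.15,"y": -0.7,"z": -18.15,"spin": 0.02,"hand": 0}

```text
t: 33.65
tool_pos: [464.8, -305.3, 0.6]
tcp_rot: [1.932, 2.475, 0.0]
ft_force: [-0.7, 0.8, 7.7]
width: 0.539
finger_force: 62.8
```

Emit:
apply_moves:
  targets:
    - {"x": 0.3,"y": 0.7,"z": 0.1,"spin": 0,"hand": 0}
    - {"x": 1.5,"y": 3.5,"z": 0.1,"spin": -0.03,"hand": 0}
    - {"x": 3,"y": 7,"z": 0.1,"spin": -0.06,"hand": 0}
    - {"x": 4.5,"y": 10.5,"z": 0.1,"spin": -0.1,"hand": 0}
    - {"x": 6,"y": 14,"z": 0.1,"spin": -0.14,"hand": 0}
    - {"x": 7.8,"y": 17.5,"z": 0.1,"spin": -0.18,"hand": 0}
    - {"x": 9.5,"y": 21,"z": 0.1,"spin": -0.22,"hand": 0}
    - {"x": 11,"y": 24.5,"z": 0.1,"spin": -0.26,"hand": 0}
    - {"x": 12.3,"y": 27.4,"z": 0.1,"spin": -0.29,"hand": 0}
    - {"x": 12.3,"y": 27.4,"z": 0.1,"spin": -0.29,"hand": 0}

```text
t: 34.9
tool_pos: [588.3, -28.6, 0.6]
tcp_rot: [2.267, 2.173, 0.002]
ft_force: [0.6, 3.1, 1.8]
width: 0.538
finger_force: 62.5
```

```bash
python3 - <<'E'
from plate import *
c=grab('wrist','pics/w11.png'); o=c['o'];t=o['tool_pos'];M=R.from_rotvec(o['tcp_rot']).as_matrix();print(t,o['ft_force'],np.arctan2(M[1,1],M[0,1]),o['width'])
plate(c,(18,30),8,100)
E
```

```text
[588.29431353 -28.61909844   0.64380944] [0.64036606 3.07223058 1.83754604] -0.042513050285330554 0.5382376130068006
px [321. 245.] area 14330 c 588.9 -27.1 size 99.9 47.6 yaw(y) -0.037
```

Emit:
apply_moves:
  targets:
    - {"x": 0.6,"y": 0.2,"z": 0,"spin": -0.005,"hand": 0}
    - {"x": 1.2,"y": 0.5,"z": 0,"spin": -0.005,"hand": 0}
    - {"x": 1.9,"y": 0.85,"z": 0,"spin": -0.005,"hand": 0}
    - {"x": 2.5,"y": 0.85,"z": 0,"spin": -0.005,"hand": 0}
    - {"x": 2.8,"y": 0.85,"z": 0,"spin": -0.005,"hand": 0}
    - {"x": 2.95,"y": 0.85,"z": 0,"spin": -0.005,"hand": 0}
    - {"x": 3.05,"y": 0.85,"z": 0,"spin": -0.005,"hand": 0}
    - {"x": 3.15,"y": 0.85,"z": 0,"spin": -0.005,"hand": 0}
    - {"x": 3.15,"y": 0.85,"z": 0,"spin": -0.005,"hand": 0}
    - {"x": 3.15,"y": 0.85,"z": 0,"spin": -0.005,"hand": 0}

```text
t: 36.2
tool_pos: [617.5, -23.4, 0.6]
tcp_rot: [-2.276, -2.163, 0.002]
ft_force: [-7.0, 0.3, 7.4]
width: 0.532
finger_force: 63.1
```

Emit:
apply_moves:
  targets:
    - {"x": 0,"y": 0.08,"z": 0,"spin": 0,"hand": 0}
    - {"x": 0,"y": 0.16,"z": 0,"spin": 0,"hand": 0}
    - {"x": 0,"y": 0.24,"z": 0,"spin": 0,"hand": 0}
    - {"x": 0,"y": 0.3,"z": 0,"spin": 0,"hand": 0}
    - {"x": 0,"y": 0.36,"z": 0,"spin": 0,"hand": 0}
    - {"x": 0,"y": 0.42,"z": 0,"spin": 0,"hand": 0}
    - {"x": 0,"y": 0.48,"z": 0,"spin": 0,"hand": 0}
    - {"x": 0,"y": 0.5,"z": 0,"spin": 0,"hand": 0}
    - {"x": 0,"y": 0.5,"z": 0,"spin": 0,"hand": 0}
    - {"x": 0,"y": 0.5,"z": 0,"spin": 0,"hand": 0}

```text
t: 37.45
tool_pos: [618.0, -19.5, 0.6]
tcp_rot: [-2.277, -2.164, 0.003]
ft_force: [-4.7, -7.9, 6.2]
width: 0.536
finger_force: 62.9
```

```bash
python3 - <<'E'
from plate import *
c=grab('wrist','pics/w12.png'); o=c['o'];t=o['tool_pos'];M=R.from_rotvec(o['tcp_rot']).as_matrix();print(t,o['ft_force'],np.arctan2(M[1,1],M[0,1]),o['width'])
plate(c,(18,30),8,100)
h=cv2.cvtColor(c['frame'],cv2.COLOR_RGB2HSV); g=cv2.cvtColor(c['frame'],cv2.COLOR_RGB2GRAY)
for u in (290,320,350): print(u,[(v,h[v,u].tolist()) for v in range(125,185,4)])
for v in (190,200): print(v,[(u,h[v,u].tolist()) for u in range(350,386,3)])
E
```

```text
[ 6.17954762e+02 -1.95231496e+01  6.16581557e-01] [-4.69047701 -7.89171567  6.15493553] -0.05067583653611962 0.535556572440199
px [321. 245.] area 14268 c 618.6 -18.4 size 100.4 47.7 yaw(y) -0.041
290 [(125, [15, 123, 195]), (129, [15, 122, 193]), (133, [19, 15, 183]), (137, [14, 15, 181]), (141, [19, 20, 181]), (145, [17, 20, 181]), (149, [14, 24, 184]), (153, [13, 25, 183]), (157, [14, 24, 182]), (161, [15, 53, 136]), (165, [17, 131, 128]), (169, [20, 138, 205]), (173, [20, 139, 204]), (177, [20, 139, 205]), (181, [21, 140, 204])]
320 [(125, [15, 122, 203]), (129, [15, 116, 194]), (133, [16, 21, 181]), (137, [12, 47, 126]), (141, [12, 54, 127]), (145, [13, 48, 127]), (149, [11, 44, 122]), (153, [13, 32, 113]), (157, [8, 19, 109]), (161, [14, 77, 120]), (165, [18, 136, 131]), (169, [19, 144, 152]), (173, [21, 141, 201]), (177, [21, 139, 203]), (181, [21, 138, 202])]
350 [(125, [15, 117, 201]), (129, [15, 96, 186]), (133, [14, 24, 183]), (137, [18, 21, 181]), (141, [16, 18, 180]), (145, [18, 17, 181]), (149, [16, 15, 181]), (153, [22, 16, 180]), (157, [15, 14, 178]), (161, [14, 102, 148]), (165, [18, 141, 128]), (169, [19, 142, 156]), (173, [20, 133, 205]), (177, [20, 137, 205]), (181, [21, 135, 204])]
190 [(350, [20, 134, 206]), (353, [21, 134, 206]), (356, [20, 134, 204]), (359, [20, 131, 204]), (362, [20, 132, 199]), (365, [20, 131, 199]), (368, [18, 58, 119]), (371, [17, 21, 172]), (374, [13, 20, 181]), (377, [17, 20, 179]), (380, [16, 19, 177]), (383, [17, 20, 178])]
200 [(350, [21, 136, 205]), (353, [20, 131, 207]), (356, [21, 132, 203]), (359, [20, 131, 203]), (362, [20, 133, 199]), (365, [20, 133, 199]), (368, [16, 45, 120]), (371, [16, 24, 177]), (374, [15, 20, 178]), (377, [16, 21, 180]), (380, [16, 21, 180]), (383, [15, 20, 180])]
```

Emit:
apply_moves:
  targets:
    - {"x": 0,"y": 0,"z": 0.1,"spin": 0.005,"hand": 0}
    - {"x": 0,"y": 0.05,"z": 0.1,"spin": 0.005,"hand": 0}
    - {"x": 0,"y": 0.1,"z": 0.1,"spin": 0.005,"hand": 0}
    - {"x": 0,"y": 0.15,"z": 0.1,"spin": 0.005,"hand": 0}
    - {"x": 0,"y": 0.2,"z": 0.1,"spin": 0.005,"hand": 0}
    - {"x": 0,"y": 0.25,"z": 0.1,"spin": 0.005,"hand": 0}
    - {"x": 0,"y": 0.25,"z": 0.1,"spin": 0.005,"hand": 0}
    - {"x": 0,"y": 0.25,"z": 0.1,"spin": 0.005,"hand": 0}
    - {"x": 0,"y": 0.25,"z": 0.1,"spin": 0.005,"hand": 0}
    - {"x": 0,"y": 0.25,"z": 0.1,"spin": 0.005,"hand": 0}

```text
t: 38.75
tool_pos: [618.3, -15.9, 0.9]
tcp_rot: [-2.27, -2.171, 0.002]
ft_force: [-5.0, -10.7, -3.7]
width: 0.535
finger_force: 61.9
```

```bash
python3 - <<'E'
from plate import *
c=grab('wrist','pics/w13.png'); o=c['o'];t=o['tool_pos'];M=R.from_rotvec(o['tcp_rot']).as_matrix();print(t,o['ft_force'],np.arctan2(M[1,1],M[0,1]),o['width'])
plate(c,(18,30),8,100)
h=cv2.cvtColor(c['frame'],cv2.COLOR_RGB2HSV)
for u in (290,350): print(u,[(v,h[v,u].tolist()) for v in range(150,185,2)])
E
```

```text
[618.29195483 -15.93006077   0.86079961] [ -5.04579287 -10.68805955  -3.65585506] -0.04485775835922853 0.5348486418432059
px [321. 247.] area 13935 c 618.9 -15.6 size 98.1 47.7 yaw(y) -0.038
290 [(150, [17, 25, 182]), (152, [17, 25, 183]), (154, [14, 24, 184]), (156, [15, 25, 187]), (158, [18, 23, 185]), (160, [18, 21, 182]), (162, [17, 20, 181]), (164, [14, 18, 182]), (166, [18, 17, 180]), (168, [14, 19, 148]), (170, [19, 149, 154]), (172, [19, 147, 153]), (174, [19, 147, 154]), (176, [21, 139, 204]), (178, [20, 141, 203]), (180, [21, 141, 204]), (182, [21, 139, 203]), (184, [21, 139, 203])]
350 [(150, [19, 16, 180]), (152, [18, 14, 180]), (154, [18, 14, 180]), (156, [18, 14, 181]), (158, [18, 17, 182]), (160, [21, 14, 179]), (162, [16, 15, 181]), (164, [18, 14, 177]), (166, [18, 17, 181]), (168, [17, 40, 133]), (170, [19, 142, 156]), (172, [19, 142, 158]), (174, [20, 138, 157]), (176, [20, 136, 158]), (178, [20, 132, 206]), (180, [20, 135, 204]), (182, [20, 134, 204]), (184, [20, 134, 206])]
```

Emit:
apply_moves:
  targets:
    - {"x": 0,"y": 0.05,"z": -0.1,"spin": 0,"hand": 0}
    - {"x": 0,"y": 0.05,"z": -0.1,"spin": 0,"hand": 70}
    - {"x": -0.1,"y": 0,"z": -0.1,"spin": 0,"hand": 70}
    - {"x": -0.1,"y": 0,"z": -0.1,"spin": 0,"hand": 70}
    - {"x": -0.1,"y": 0,"z": -0.1,"spin": 0,"hand": 70}
    - {"x": -0.1,"y": 0,"z": -0.1,"spin": 0,"hand": 70}
    - {"x": -0.1,"y": 0,"z": -0.1,"spin": 0,"hand": 70}
    - {"x": -0.1,"y": 0,"z": -0.1,"spin": 0,"hand": 70}
    - {"x": -0.1,"y": 0,"z": -0.1,"spin": 0,"hand": 70}
    - {"x": -0.1,"y": 0,"z": -0.1,"spin": 0,"hand": 70}

```text
t: 40.05
tool_pos: [617.9, -15.0, 0.1]
tcp_rot: [2.271, 2.171, 0.0]
ft_force: [0.3, 0.7, 0.3]
width: 0.698
finger_force: 0.0
```

```bash
python3 - <<'E'
from plate import *
c=grab('wrist','pics/w14.png'); o=c['o'];t=o['tool_pos'];M=R.from_rotvec(o['tcp_rot']).as_matrix();print(t,o['ft_force'],np.arctan2(M[1,1],M[0,1]),o['width'])
plate(c,(17,30),8,100)
h=cv2.cvtColor(c['frame'],cv2.COLOR_RGB2HSV)
for u in (290,350): print(u,[(v,h[v,u].tolist()) for v in range(162,182,2)])
for v in (185,205): print(v,[(u,h[v,u].tolist()) for u in range(358,380,2)])
w=cv2.imread('pics/w7.png')[:,:,::-1];h=cv2.cvtColor(np.ascontiguousarray(w),cv2.COLOR_RGB2HSV)
for u in (290,350): print('w7',u,[(v,h[v,u].tolist()) for v in range(162,182,2)])
for v in (185,205): print('w7',v,[(u,h[v,u].tolist()) for u in range(358,380,2)])
E
```

```text
[ 6.17862671e+02 -1.49610843e+01  1.47334970e-01] [0.34440888 0.70624694 0.28105086] -0.044980431628582423 0.6980947915225348
px [321. 249.] area 13993 c 618.9 -15.5 size 97.8 48.2 yaw(y) -0.037
290 [(162, [16, 21, 184]), (164, [16, 18, 183]), (166, [16, 15, 181]), (168, [15, 17, 184]), (170, [20, 20, 153]), (172, [19, 144, 152]), (174, [20, 148, 153]), (176, [20, 146, 155]), (178, [21, 140, 204]), (180, [21, 134, 205])]
350 [(162, [26, 11, 179]), (164, [15, 14, 180]), (166, [16, 16, 180]), (168, [18, 14, 180]), (170, [16, 23, 142]), (172, [20, 140, 155]), (174, [19, 139, 156]), (176, [19, 143, 155]), (178, [19, 139, 156]), (180, [21, 138, 203])]
185 [(358, [20, 129, 207]), (360, [20, 129, 205]), (362, [21, 129, 200]), (364, [20, 133, 199]), (366, [20, 131, 201]), (368, [20, 122, 165]), (370, [15, 34, 119]), (372, [18, 23, 165]), (374, [17, 20, 179]), (376, [17, 20, 181]), (378, [21, 19, 178])]
205 [(358, [20, 132, 206]), (360, [20, 133, 203]), (362, [20, 133, 201]), (364, [20, 130, 200]), (366, [20, 129, 198]), (368, [16, 64, 132]), (370, [17, 34, 134]), (372, [17, 20, 177]), (374, 
[... 335 characters left out ...]
5, 182]), (166, [15, 14, 181]), (168, [16, 15, 183]), (170, [15, 21, 144]), (172, [11, 133, 163]), (174, [11, 135, 164]), (176, [12, 135, 162]), (178, [12, 137, 162]), (180, [12, 128, 211])]
w7 185 [(358, [12, 123, 210]), (360, [12, 125, 206]), (362, [12, 127, 205]), (364, [12, 124, 209]), (366, [11, 125, 196]), (368, [13, 38, 120]), (370, [14, 24, 160]), (372, [14, 18, 180]), (374, [15, 20, 179]), (376, [17, 20, 182]), (378, [16, 21, 182])]
w7 205 [(358, [12, 128, 208]), (360, [12, 126, 205]), (362, [12, 126, 207]), (364, [12, 128, 210]), (366, [11, 111, 147]), (368, [10, 47, 120]), (370, [12, 22, 175]), (372, [18, 21, 180]), (374, [12, 18, 181]), (376, [14, 19, 179]), (378, [15, 20, 182])]
```

Brass sits exactly as copper did, with the same edge rows and columns. I'll re-grip, lift and carry it.

Emit:
apply_moves:
  targets:
    - {"x": 0.02,"y": 0,"z": -0.1,"spin": 0,"hand": 40}
    - {"x": 0.02,"y": 0,"z": -0.1,"spin": 0,"hand": 0}
    - {"x": 0.02,"y": 0,"z": -0.1,"spin": 0,"hand": 0}
    - {"x": 0.02,"y": 0,"z": -0.1,"spin": 0,"hand": 0}
    - {"x": 0.02,"y": 0,"z": -0.1,"spin": 0,"hand": 0}
    - {"x": 0.02,"y": 0,"z": 1,"spin": 0,"hand": 0}
    - {"x": 0.02,"y": 0,"z": 3,"spin": 0,"hand": 0}
    - {"x": 0.02,"y": 0,"z": 6,"spin": 0,"hand": 0}
    - {"x": 0.02,"y": 0,"z": 10,"spin": 0,"hand": 0}
    - {"x": 0.02,"y": 0,"z": 14,"spin": 0,"hand": 0}

```text
t: 41.35
tool_pos: [617.8, -14.9, 142.5]
tcp_rot: [2.271, 2.171, 0.0]
ft_force: [0.0, -0.1, -3.9]
width: 0.537
finger_force: 62.7
```

Emit:
apply_moves:
  targets:
    - {"x": 0,"y": 1,"z": 3,"spin": 0.1,"hand": 0}
    - {"x": -0.3,"y": 3,"z": 6,"spin": 0.2,"hand": 0}
    - {"x": -0.6,"y": 6,"z": 6,"spin": 0.3,"hand": 0}
    - {"x": -1,"y": 9,"z": 6,"spin": 0.4,"hand": 0}
    - {"x": -1.4,"y": 12,"z": 6,"spin": 0.5,"hand": 0}
    - {"x": -1.8,"y": 15,"z": 6,"spin": 0.6,"hand": 0}
    - {"x": -2.2,"y": 18,"z": 6,"spin": 0.7,"hand": 0}
    - {"x": -2.5,"y": 19.7,"z": 6,"spin": 0.75,"hand": 0}
    - {"x": -2.5,"y": 19.7,"z": 6,"spin": 0.75,"hand": 0}
    - {"x": -2.5,"y": 19.7,"z": 6,"spin": 0.75,"hand": 0}

```text
t: 42.6
tool_pos: [593.1, 181.3, 200.4]
tcp_rot: [1.32, 2.851, -0.0]
ft_force: [0.2, -0.1, -3.9]
width: 0.536
finger_force: 62.7
```

```bash
python3 - <<'E'
from plate import *
c=grab('wrist','pics/w15.png'); o=c['o'];t=o['tool_pos'];M=R.from_rotvec(o['tcp_rot']).as_matrix();print(t,o['ft_force'],np.arctan2(M[1,1],M[0,1]),o['width'])
plate(c,(18,30),t[2]+8,100); plate(c,(8,13),16,90)
d=np.array([523.0,265.6])-t[:2]; print('pocket in tool',d@M[:2,:2])
E
```

```text
[593.14206461 181.34516913 200.38598594] [ 0.16897302 -0.12262012 -3.88381023] 0.7034866387745276 0.5356831684756274
px [321. 246.] area 14200 c 594.0 182.1 size 47.9 99.6 yaw(y) 0.707
px [321.  82.] area 3937 c 523.4 265.2 size 45.7 97.2 yaw(y) 0.708
pocket in tool [109.62553874   1.01307221]
```

Emit:
apply_moves:
  targets:
    - {"x": -1.5,"y": 1.77,"z": 0,"spin": 0,"hand": 0}
    - {"x": -3.5,"y": 4.13,"z": 0,"spin": 0,"hand": 0}
    - {"x": -5.5,"y": 6.49,"z": 0,"spin": 0,"hand": 0}
    - {"x": -7.1,"y": 8.36,"z": -2,"spin": 0,"hand": 0}
    - {"x": -7.1,"y": 8.36,"z": -5,"spin": 0,"hand": 0}
    - {"x": -7.1,"y": 8.36,"z": -9,"spin": 0,"hand": 0}
    - {"x": -7.1,"y": 8.36,"z": -13,"spin": 0,"hand": 0}
    - {"x": -7.1,"y": 8.36,"z": -15,"spin": 0,"hand": 0}
    - {"x": -7.1,"y": 8.36,"z": -15,"spin": 0,"hand": 0}
    - {"x": -7.1,"y": 8.36,"z": -15,"spin": 0,"hand": 0}

```text
t: 43.9
tool_pos: [522.4, 265.9, 51.2]
tcp_rot: [1.318, 2.851, 0.002]
ft_force: [0.1, 0.2, -3.6]
width: 0.536
finger_force: 62.7
```

Emit:
apply_moves:
  targets:
    - {"x": 0,"y": 0,"z": -0.5,"spin": 0,"hand": 0}
    - {"x": 0,"y": 0,"z": -1,"spin": 0,"hand": 0}
    - {"x": 0,"y": 0,"z": -1.5,"spin": 0,"hand": 0}
    - {"x": 0,"y": 0,"z": -2,"spin": 0,"hand": 0}
    - {"x": 0,"y": 0,"z": -2.4,"spin": 0,"hand": 0}
    - {"x": 0,"y": 0,"z": -2.7,"spin": 0,"hand": 0}
    - {"x": 0,"y": 0,"z": -2.9,"spin": 0,"hand": 0}
    - {"x": 0,"y": 0,"z": -3.1,"spin": 0,"hand": 0}
    - {"x": 0,"y": 0,"z": -3.1,"spin": 0,"hand": 0}
    - {"x": 0,"y": 0,"z": -3.1,"spin": 0,"hand": 0}

```text
t: 45.15
tool_pos: [522.1, 265.7, 19.2]
tcp_rot: [1.318, 2.852, 0.0]
ft_force: [-0.4, 0.8, -3.1]
width: 0.533
finger_force: 62.8
```

Emit:
apply_moves:
  targets:
    - {"x": 0,"y": 0,"z": -0.1,"spin": 0,"hand": 0}
    - {"x": 0,"y": 0,"z": -0.18,"spin": 0,"hand": 0}
    - {"x": 0,"y": 0,"z": -0.18,"spin": 0,"hand": 68}
    - {"x": 0,"y": 0,"z": -0.18,"spin": 0,"hand": 68}
    - {"x": 0,"y": 0,"z": -0.18,"spin": 0,"hand": 68}
    - {"x": 0,"y": 0,"z": 1,"spin": 0,"hand": 68}
    - {"x": 0,"y": 0,"z": 4,"spin": 0,"hand": 68}
    - {"x": 0,"y": 0,"z": 9,"spin": 0,"hand": 68}
    - {"x": 0,"y": 0,"z": 15,"spin": 0,"hand": 68}
    - {"x": 0,"y": 0,"z": 20,"spin": 0,"hand": 68}

```text
t: 46.4
tool_pos: [521.9, 265.6, 222.5]
tcp_rot: [1.317, 2.851, 0.002]
ft_force: [-0.1, -0.4, -0.3]
width: 0.681
finger_force: 0.0
```

```bash
python3 - <<'E'
from plate import *
c=grab('wrist','pics/w16.png'); print(c['o']['tool_pos'])
plate(c,(18,30),24,100)
E
```

```text
[521.94862008 265.58909534 222.46482088]
px [320. 179.] area 3002 c 524.3 264.0 size 48.3 102.0 yaw(y) 0.712
```

```bash
python3 - <<'E'
import cv2
a=cv2.imread('pics/w16.png')[110:250,240:400]
cv2.imwrite('pics/w16b.png',cv2.resize(a,None,fx=4.2,fy=4.2,interpolation=cv2.INTER_CUBIC))
E
```

```text
(no output)
```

View pics/w16b.png

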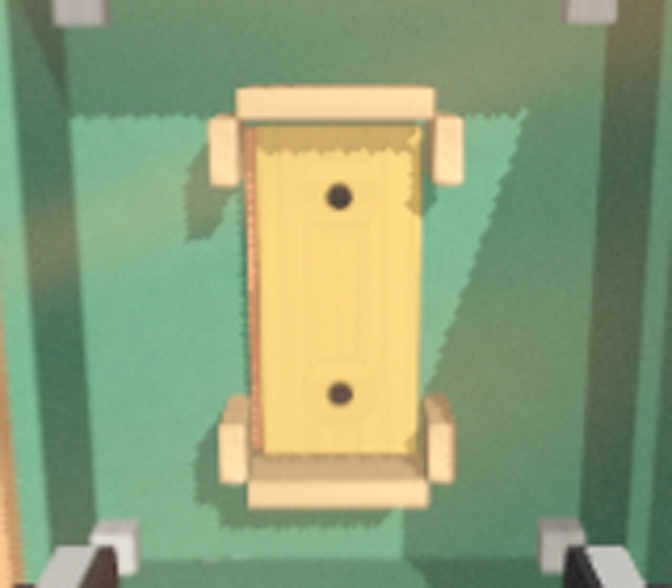

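The picture shows brass lying flat in the pocket, holes at (339,196) and (340,394), on top of copper, whose edge shows at left. Now I'll shut the lid by regrasping the bar where I let it go.

Emit:
apply_moves:
  targets:
    - {"x": 0,"y": 0,"z": 5,"spin": 0,"hand": 60}
    - {"x": 0,"y": 0,"z": 11,"spin": 0,"hand": 60}
    - {"x": 2,"y": 0.7,"z": 11.5,"spin": 0,"hand": 60}
    - {"x": 6,"y": 2.1,"z": 11.5,"spin": 0,"hand": 60}
    - {"x": 10,"y": 3.6,"z": 11.5,"spin": 0,"hand": 60}
    - {"x": 12.2,"y": 4.45,"z": 11.5,"spin": 0,"hand": 60}
    - {"x": 12.2,"y": 4.45,"z": 11.5,"spin": 0,"hand": 60}
    - {"x": 12.2,"y": 4.45,"z": 11.5,"spin": 0,"hand": 60}
    - {"x": 12.2,"y": 4.45,"z": 11.5,"spin": 0,"hand": 60}
    - {"x": 12.2,"y": 4.45,"z": 11.5,"spin": 0,"hand": 60}

```text
t: 47.7
tool_pos: [643.6, 310.0, 334.8]
tcp_rot: [1.318, 2.851, 0.001]
ft_force: [-0.9, -1.0, -0.1]
width: 0.601
finger_force: 0.0
```

```bash
python3 - <<'E'
from h import *
c=grab('wrist','pics/w17.png'); o=c['o'];print(o['tool_pos'])
q=w2px(c,[(643.8,310.1,294.7)])[0]; print(q)
# bar: look at grey bright pixels along row/col around prediction
h=cv2.cvtColor(c['frame'],cv2.COLOR_RGB2HSV)
for dv in(-25,0,25):
    v=int(q[1])+dv; print(v,[(u,int(h[v,u,1]),int(h[v,u,2])) for u in range(int(q[0])-36,int(q[0])+37,4)])
E
```

```text
[643.61434229 309.99938934 334.80664528]
[319.50634908 225.50646217]
200 [(283, 83, 83), (287, 65, 79), (291, 81, 79), (295, 83, 105), (299, 64, 80), (303, 64, 87), (307, 63, 85), (311, 79, 158), (315, 16, 142), (319, 18, 186), (323, 17, 193), (327, 22, 166), (331, 118, 210), (335, 118, 209), (339, 117, 207), (343, 115, 209), (347, 117, 209), (351, 114, 212), (355, 116, 211)]
225 [(283, 123, 164), (287, 122, 190), (291, 117, 210), (295, 117, 212), (299, 116, 213), (303, 72, 89), (307, 62, 90), (311, 68, 154), (315, 25, 141), (319, 17, 184), (323, 16, 194), (327, 20, 170), (331, 116, 209), (335, 117, 207), (339, 118, 206), (343, 117, 200), (347, 116, 197), (351, 115, 200), (355, 119, 201)]
250 [(283, 121, 205), (287, 121, 202), (291, 120, 204), (295, 118, 204), (299, 120, 202), (303, 120, 202), (307, 74, 97), (311, 22, 116), (315, 19, 136), (319, 17, 185), (323, 13, 193), (327, 12, 164), (331, 118, 210), (335, 114, 212), (339, 115, 212), (343, 117, 211), (347, 131, 152), (351, 123, 184), (355, 120, 202)]
```

Emit:
apply_moves:
  targets:
    - {"x": 0,"y": 0,"z": -3,"spin": 0,"hand": 60}
    - {"x": 0,"y": 0,"z": -5.9,"spin": 0,"hand": 60}
    - {"x": 0,"y": 0,"z": -5.9,"spin": 0,"hand": 60}
    - {"x": 0,"y": 0,"z": -5.9,"spin": 0,"hand": 30}
    - {"x": 0,"y": 0,"z": -5.9,"spin": 0,"hand": 0}
    - {"x": 0,"y": 0,"z": -5.9,"spin": 0,"hand": 0}
    - {"x": 0,"y": 0,"z": -5.9,"spin": 0,"hand": 0}
    - {"x": 0,"y": 0,"z": -5.9,"spin": 0,"hand": 0}
    - {"x": 0,"y": 0,"z": -5.9,"spin": 0,"hand": 0}
    - {"x": 0,"y": 0,"z": -5.9,"spin": 0,"hand": 0}

```text
t: 49.0
tool_pos: [644.4, 310.3, 276.6]
tcp_rot: [1.317, 2.85, 0.003]
ft_force: [-0.3, -0.1, 5.9]
width: 0.093
finger_force: 58.7
```

```bash
python3 - <<'E'
import numpy as np
d=np.array([.761,.649])
prev=1.72
for L in [np.linspace(1.63,.82,10),np.linspace(.73,.0,9)]:
    P=lambda t:np.array([220*(1-np.cos(t)),220*np.sin(t)])
    for t in L:
        p=P(t)-P(prev); print(round(t,2),(d*p[0]/10).round(2),round(p[1]/10,2))
    prev=L[-1]
E
```

```text
1.63 [-1.5  -1.28] 0.21
1.54 [-3.   -2.56] 0.23
1.45 [-4.51 -3.84] 0.08
1.36 [-5.99 -5.11] -0.24
1.27 [-7.45 -6.35] -0.74
1.18 [-8.87 -7.56] -1.41
1.09 [-10.23  -8.73] -2.25
1.0 [-11.53  -9.84] -3.24
0.91 [-12.76 -10.89] -4.39
0.82 [-13.91 -11.86] -5.67
0.73 [-1.05 -0.9 ] -1.41
0.64 [-2.02 -1.72] -2.97
0.55 [-2.87 -2.45] -4.63
0.46 [-3.61 -3.08] -6.39
0.36 [-4.22 -3.6 ] -8.23
0.27 [-4.7  -4.01] -10.14
0.18 [-5.04 -4.3 ] -12.09
0.09 [-5.25 -4.48] -14.08
0.0 [-5.32 -4.54] -16.09
```

Emit:
apply_moves:
  targets:
    - {"x": -1.5,"y": -1.28,"z": 0.21,"spin": 0,"hand": 0}
    - {"x": -3.0,"y": -2.56,"z": 0.23,"spin": 0,"hand": 0}
    - {"x": -4.51,"y": -3.84,"z": 0.08,"spin": 0,"hand": 0}
    - {"x": -5.99,"y": -5.11,"z": -0.24,"spin": 0,"hand": 0}
    - {"x": -7.45,"y": -6.35,"z": -0.74,"spin": 0,"hand": 0}
    - {"x": -8.87,"y": -7.56,"z": -1.41,"spin": 0,"hand": 0}
    - {"x": -10.23,"y": -8.73,"z": -2.25,"spin": 0,"hand": 0}
    - {"x": -11.53,"y": -9.84,"z": -3.24,"spin": 0,"hand": 0}
    - {"x": -12.76,"y": -10.89,"z": -4.39,"spin": 0,"hand": 0}
    - {"x": -13.91,"y": -11.86,"z": -5.67,"spin": 0,"hand": 0}

```text
t: 50.25
tool_pos: [505.4, 191.0, 219.5]
tcp_rot: [1.317, 2.849, 0.003]
ft_force: [8.2, 3.8, -7.6]
width: 0.085
finger_force: 64.2
```

Emit:
apply_moves:
  targets:
    - {"x": -1.05,"y": -0.9,"z": -1.41,"spin": 0,"hand": 0}
    - {"x": -2.02,"y": -1.72,"z": -2.97,"spin": 0,"hand": 0}
    - {"x": -2.87,"y": -2.45,"z": -4.63,"spin": 0,"hand": 0}
    - {"x": -3.61,"y": -3.08,"z": -6.39,"spin": 0,"hand": 0}
    - {"x": -4.22,"y": -3.6,"z": -8.23,"spin": 0,"hand": 0}
    - {"x": -4.7,"y": -4.01,"z": -10.14,"spin": 0,"hand": 0}
    - {"x": -5.04,"y": -4.3,"z": -12.09,"spin": 0,"hand": 0}
    - {"x": -5.25,"y": -4.48,"z": -14.08,"spin": 0,"hand": 0}
    - {"x": -5.32,"y": -4.54,"z": -15.8,"spin": 0,"hand": 0}
    - {"x": -5.32,"y": -4.54,"z": -16.1,"spin": 0,"hand": 0}

```text
t: 51.5
tool_pos: [450.7, 144.4, 56.6]
tcp_rot: [-1.316, -2.85, 0.005]
ft_force: [-4.1, -21.4, 2.4]
width: 0.09
finger_force: 71.2
```

Emit:
apply_moves:
  targets:
    - {"x": 0,"y": 0.1,"z": -0.2,"spin": 0,"hand": 0}
    - {"x": 0,"y": 0.1,"z": -0.2,"spin": 0,"hand": 0}
    - {"x": 0,"y": 0.1,"z": 0,"spin": 0,"hand": 60}
    - {"x": 0,"y": 0.1,"z": 0,"spin": 0,"hand": 60}
    - {"x": 0,"y": 0.1,"z": 4,"spin": 0,"hand": 60}
    - {"x": 0,"y": 0.1,"z": 9,"spin": 0,"hand": 60}
    - {"x": 0,"y": 0.1,"z": 14.5,"spin": 0.18,"hand": 60}
    - {"x": -1,"y": 1,"z": 16,"spin": 0.36,"hand": 60}
    - {"x": -3,"y": 3,"z": 16,"spin": 0.54,"hand": 60}
    - {"x": -5,"y": 5,"z": 16,"spin": 0.72,"hand": 60}

```text
t: 52.75
tool_pos: [401.3, 196.8, 218.0]
tcp_rot: [0.22, 3.133, 0.001]
ft_force: [-0.1, -0.0, -0.0]
width: 0.6
finger_force: 0.0
```

Emit:
apply_moves:
  targets:
    - {"x": -1,"y": 1,"z": 0,"spin": 0.18,"hand": 50}
    - {"x": -2,"y": 2,"z": 0,"spin": 0.36,"hand": 50}
    - {"x": -2,"y": 2,"z": 0,"spin": 0.54,"hand": 50}
    - {"x": -2,"y": 2,"z": 0,"spin": 0.72,"hand": 50}
    - {"x": -2,"y": 2,"z": 0,"spin": 0.85,"hand": 50}
    - {"x": -2,"y": 2,"z": 0,"spin": 0.85,"hand": 50}
    - {"x": -2,"y": 2,"z": 0,"spin": 0.85,"hand": 50}
    - {"x": -2,"y": 2,"z": 0,"spin": 0.85,"hand": 50}
    - {"x": -2,"y": 2,"z": 0,"spin": 0.85,"hand": 50}
    - {"x": -2,"y": 2,"z": 0,"spin": 0.85,"hand": 50}

```text
t: 54.0
tool_pos: [381.8, 216.1, 217.4]
tcp_rot: [1.083, -2.949, -0.0]
ft_force: [-0.2, -0.0, 0.6]
width: 0.501
finger_force: 0.0
```

```bash
python3 - <<'E'
from fit import *
c=grab('wrist','pics/w18.png'); o=c['o'];M=R.from_rotvec(o['tcp_rot']).as_matrix();print(o['tool_pos'],np.arctan2(M[1,1],M[0,1]),o['width'])
print('pred',w2px(c,[(376.6,218.2,133)]))
h=cv2.cvtColor(c['frame'],cv2.COLOR_RGB2HSV)
m=((h[...,0]<8)|(h[...,0]>172))&(h[...,1]>170)&(h[...,2]>60)
n,l,s,ce=cv2.connectedComponentsWithStats(m.astype(np.uint8)); i=1+s[1:,4].argmax(); print(s[i],ce[i])
# lid mask: green, bbox rows at front edge
p=(522.7,265.6,.707);C,S=np.cos(p[2]),np.sin(p[2])
print('lid corners pred',w2px(c,[(p[0]+C*x-S*y,p[1]+S*x+C*y,78) for x,y in[(-87.5,-100),(87.5,-100),(87.5,100),(-87.5,100)]]).round())
g=(h[...,0]>55)&(h[...,0]<90)&(h[...,1]>80)
cn=max(cv2.findContours(g.astype(np.uint8),0,1)[0],key=cv2.contourArea); print(cv2.approxPolyDP(cn,6,True).reshape(-1,2).tolist())
E
```

```text
[381.77271989 216.10609051 217.44846674] 2.2746113211246133 0.5006443491398028
pred [[326.14606384 202.40121866]]
[321 205  12  41 438] [326.82648402 225.53196347]
lid corners pred [[183. 235.]
 [203. 359.]
 [356. 359.]
 [362. 235.]]
[[272, 234], [282, 237], [273, 329], [341, 330], [343, 252], [338, 274], [313, 274], [309, 237]]
```

```bash
python3 - <<'E'
from h import *
c=grab('wrist')
p=(522.7,265.6,.707);C,S=np.cos(p[2]),np.sin(p[2])
for h in np.arange(1.6,2.35,.1):
    P=[]
    for lx,lz in[(56,3),(72,3),(56,36),(72,36),(64,27)]:
        r,a=np.hypot(lx,lz),np.arctan2(lz,lx)+h
        x,y,z=-92.5+r*np.cos(a),60,83+r*np.sin(a); P.append((p[0]+C*x-S*y,p[1]+S*x+C*y,z))
    q=w2px(c,P); print(round(h,2),'rows',q[:4,1].min().round(1),q[:4,1].max().round(1),'grip',np.round(P[4],1),q[4].round(1))
E
```

```text
1.6 rows 217.2 261.0 grip [391.5 232.4 146.2] [327.7 230.4]
1.7 rows 209.8 252.8 grip [386.8 228.4 143. ] [327.6 222.2]
1.8 rows 202.9 244.2 grip [382.4 224.6 139.2] [327.6 214.1]
1.9 rows 195.4 235.4 grip [378.2 221.1 134.8] [327.5 206.5]
2.0 rows 187.4 227.5 grip [374.5 217.9 130. ] [327.4 199.4]
2.1 rows 180.3 221.3 grip [371.1 215.  124.6] [327.3 192.9]
2.2 rows 174.1 215.2 grip [368.2 212.5 118.9] [327.2 187.1]
2.3 rows 169.0 209.5 grip [365.7 210.4 112.7] [327. 182.]
```

```bash
python3 - <<'E'
from h import *
from scipy.spatial.transform import Rotation as R
c=grab('wrist'); Ptool=np.eye(4); Ptool[:3,:3]=R.from_rotvec([1.318,2.852,0]).as_matrix(); Ptool[:3,3]=[451.09,145.31,182.43]
c4=dict(c); c4['P']=Ptool@np.array(c['T_tool_cam'])
def red(f):
    h=cv2.cvtColor(f,cv2.COLOR_RGB2HSV); m=((h[...,0]<8)|(h[...,0]>172))&(h[...,1]>170)&(h[...,2]>60)
    n,l,s,ce=cv2.connectedComponentsWithStats(m.astype(np.uint8)); i=1+s[1:,4].argmax(); return s[i]
f4=np.ascontiguousarray(cv2.imread('pics/w4.png')[:,:,::-1])
print('w4 red',red(f4),'w18 red',red(c['frame']))
p=(522.7,265.6,.707);C,S=np.cos(p[2]),np.sin(p[2])
for h in np.arange(1.6,2.2,.1):
    out=[]
    for cc in(c4,c):
        P=[]
        for lx in(56,72):
          for lz in(3,36):
            for y in(55,65):
              r,a=np.hypot(lx,lz),np.arctan2(lz,lx)+h
              x,z=-92.5+r*np.cos(a),83+r*np.sin(a); P.append((p[0]+C*x-S*y,p[1]+S*x+C*y,z))
        q=w2px(cc,P); out.append((q.min(0).round().tolist(),q.max(0).round().tolist()))
    print(round(h,2),out)
h=cv2.cvtColor(f4,cv2.COLOR_RGB2HSV)
P=[(p[0]+C*x-S*y,p[1]+S*x+C*y,78) for x,y in[(-87.5,-100),(87.5,-100),(87.5,100),(-87.5,100)]];print('w4 lid pred',w2px(c4,P).round())
E
```

```text
w4 red [304  54  54  22 938] w18 red [321 205  12  41 440]
1.6 [([324.0, 47.0], [383.0, 72.0]), ([322.0, 217.0], [334.0, 261.0])]
1.7 [([311.0, 48.0], [370.0, 73.0]), ([322.0, 210.0], [334.0, 253.0])]
1.8 [([301.0, 48.0], [360.0, 74.0]), ([322.0, 203.0], [334.0, 244.0])]
1.9 [([292.0, 49.0], [351.0, 75.0]), ([322.0, 195.0], [334.0, 235.0])]
2.0 [([284.0, 50.0], [342.0, 76.0]), ([322.0, 187.0], [334.0, 228.0])]
2.1 [([278.0, 52.0], [334.0, 77.0]), ([322.0, 180.0], [334.0, 221.0])]
2.2 [([274.0, 53.0], [327.0, 79.0]), ([322.0, 174.0], [334.0, 215.0])]
w4 lid pred [[366. 252.]
 [539. 251.]
 [591.  28.]
 [377.  23.]]
```

```bash
cat > hh.py <<'E'
from h import *
from scipy.optimize import least_squares
base=grab('wrist')
def view(fn,tool,rv):
    T=np.eye(4);T[:3,:3]=R.from_rotvec(rv).as_matrix();T[:3,3]=tool
    c=dict(base);c['P']=T@np.array(base['T_tool_cam']);c['frame']=np.ascontiguousarray(cv2.imread(fn)[:,:,::-1]);return c
w3=view('pics/w3.png',[461.17,293.05,171.53],[-1.083,2.949,0])
w4=view('pics/w4.png',[451.09,145.31,182.43],[1.318,2.852,0])
w18=view('pics/w18.png',base['o']['tool_pos'],base['o']['tcp_rot'])
def lidpoly(c):
    h=cv2.cvtColor(c['frame'],cv2.COLOR_RGB2HSV).astype(int)
    g=((h[...,0]>60)&(h[...,0]<90)&(h[...,1]>90)&(h[...,2]>95)).astype(np.uint8)
    g=cv2.morphologyEx(g,cv2.MORPH_CLOSE,np.ones((25,25)))
    cn=max(cv2.findContours(g,0,1)[0],key=cv2.contourArea)
    return cv2.approxPolyDP(cv2.convexHull(cn),4,True).reshape(-1,2)
def red(f):
    h=cv2.cvtColor(f,cv2.COLOR_RGB2HSV); m=((h[...,0]<8)|(h[...,0]>172))&(h[...,1]>150)&(h[...,2]>50)
    n,l,s,ce=cv2.connectedComponentsWithStats(m.astype(np.uint8)); i=1+s[1:,4].argmax(); return s[i]
for n,c in(('w3',w3),('w4',w4),('w18',w18)): print(n,lidpoly(c).tolist(),red(c['frame']))
E
python3 hh.py
```

```text
w3 [[358, 243], [357, 309], [275, 309], [164, 296], [132, 144], [161, 136], [275, 135]] [313 196  12  30 335]
w4 [[585, 31], [537, 250], [400, 253], [381, 230], [447, 32]] [ 304   54   54   22 1087]
w18 [[357, 242], [357, 329], [274, 329], [271, 315], [283, 249]] [321 205  12  42 477]
```

```bash
cat >> hh.py <<'E'
def fit(c,uv,pts):
    uv=np.array(uv,float);pts=np.array(pts,float);P0=c['P'].copy()
    def W(p,Q):
        Q=np.array(Q,float);C,S=np.cos(p[2]),np.sin(p[2]);return np.c_[p[0]+C*Q[:,0]-S*Q[:,1],p[1]+S*Q[:,0]+C*Q[:,1],Q[:,2]+p[3]]
    r=least_squares(lambda p:np.r_[(w2px(c,W(p,pts))-uv).ravel(),p[3]*.1],[522,266,.707,0]).x
    print(r.round(3),(w2px(c,W(r,pts))-uv).round(1).tolist()); return lambda Q:w2px(c,W(r,Q))
LC=[(-87.5,-100,78),(87.5,-100,78),(87.5,100,78),(-87.5,100,78)]
f3=fit(w3,[(131.5,136),(357.5,310),(365.5,135.5)],[LC[0],LC[2],LC[3]])
f4=fit(w4,[(366.5,252),(539,252),(586,30),(376.5,28)],LC)
def tab(hx,h,y=60):
    o=[]
    for lx in(56,72):
        for lz in(3,36):
            for dy in(-5,5):
                r,a=np.hypot(lx,lz),np.arctan2(lz,lx)+h
                o.append((hx+r*np.cos(a),y+dy,83+r*np.sin(a)))
    return o
for hx in(-92.5,-93.5,-94.5): q=f3(tab(hx,0)); print('w3',hx,q.min(0).round(1),q.max(0).round(1), 'knuckle',f3([(hx,60,83)]).round(1))
for hx in(-92.5,-94.5):
    for h in(1.7,1.75,1.8,1.85,1.9): q=f4(tab(hx,h)); print('w4',hx,h,q.min(0).round(1),q.max(0).round(1))
E
python3 hh.py | tail -15
```

```text
[523.551 264.855   0.705  -2.99 ] [[0.1, 0.0], [-0.0, 0.2], [-0.0, -0.1]]
[524.375 264.786   0.714  -3.323] [[0.4, 0.9], [-0.9, -1.1], [0.7, 0.3], [-0.3, -0.2]]
w3 -92.5 [311.2 195.9] [324.5 227.3] knuckle [[318.1 129.4]]
w3 -93.5 [311.2 194.8] [324.5 226.1] knuckle [[318.1 128.2]]
w3 -94.5 [311.2 193.7] [324.5 224.9] knuckle [[318.1 126.9]]
w4 -92.5 1.7 [312.2  53.6] [369.1  77.8]
w4 -92.5 1.75 [306.8  53.9] [363.6  78.3]
w4 -92.5 1.8 [301.8  54.3] [359.2  78.9]
w4 -92.5 1.85 [297.2  54.7] [354.8  79.4]
w4 -92.5 1.9 [292.9  55.3] [350.5  80. ]
w4 -94.5 1.7 [308.8  53.6] [365.6  77.9]
w4 -94.5 1.75 [303.5  53.9] [360.4  78.4]
w4 -94.5 1.8 [298.5  54.3] [356.   78.9]
w4 -94.5 1.85 [293.9  54.8] [351.6  79.5]
w4 -94.5 1.9 [289.7  55.3] [347.4  80. ]
```

The estimated hasp angle is about 1.78 rad, the same in both views. Now I'll pinch the tab again and fold it back.

Emit:
apply_moves:
  targets:
    - {"x": 0.27,"y": 0.9,"z": 0,"spin": 0,"hand": 50}
    - {"x": 0.27,"y": 0.9,"z": -4,"spin": 0,"hand": 50}
    - {"x": 0.27,"y": 0.9,"z": -8,"spin": 0,"hand": 50}
    - {"x": 0.27,"y": 0.9,"z": -9.6,"spin": 0,"hand": 50}
    - {"x": 0.27,"y": 0.9,"z": -9.6,"spin": 0,"hand": 25}
    - {"x": 0.27,"y": 0.9,"z": -9.6,"spin": 0,"hand": 0}
    - {"x": 0.27,"y": 0.9,"z": -9.6,"spin": 0,"hand": 0}
    - {"x": 0.27,"y": 0.9,"z": -9.6,"spin": 0,"hand": 0}
    - {"x": 0.27,"y": 0.9,"z": -9.6,"spin": 0,"hand": 0}
    - {"x": 0.27,"y": 0.9,"z": -9.6,"spin": 0,"hand": 0}

```text
t: 55.5
tool_pos: [384.9, 225.2, 121.9]
tcp_rot: [-1.083, 2.948, -0.0]
ft_force: [3.7, -3.6, 4.0]
width: 0.104
finger_force: 60.2
```

```bash
python3 - <<'E'
import numpy as np
d=np.array([.760,.649]);r,a0=69.1,.386
P=lambda h:r*np.array([np.cos(a0+h),np.sin(a0+h)])
for h in np.linspace(1.775,0,11)[1:]:
    p=P(h)-P(1.775); print(round(h,2),(d*p[0]/10).round(2),round(p[1]/10,2))
E
```

```text
1.6 [0.82 0.7 ] 0.59
1.42 [1.7  1.45] 0.98
1.24 [2.62 2.24] 1.16
1.06 [3.55 3.03] 1.12
0.89 [4.46 3.81] 0.87
0.71 [5.32 4.55] 0.4
0.53 [6.11 5.22] -0.25
0.36 [6.8 5.8] -1.08
0.18 [7.36 6.29] -2.05
0.0 [7.79 6.65] -3.14
```

Emit:
apply_moves:
  targets:
    - {"x": 0.82,"y": 0.7,"z": 0.59,"spin": 0,"hand": 0}
    - {"x": 1.7,"y": 1.45,"z": 0.98,"spin": 0,"hand": 0}
    - {"x": 2.62,"y": 2.24,"z": 1.16,"spin": 0,"hand": 0}
    - {"x": 3.55,"y": 3.03,"z": 1.12,"spin": 0,"hand": 0}
    - {"x": 4.46,"y": 3.81,"z": 0.87,"spin": 0,"hand": 0}
    - {"x": 5.32,"y": 4.55,"z": 0.4,"spin": 0,"hand": 0}
    - {"x": 6.11,"y": 5.22,"z": -0.25,"spin": 0,"hand": 0}
    - {"x": 6.8,"y": 5.8,"z": -1.08,"spin": 0,"hand": 0}
    - {"x": 7.36,"y": 6.29,"z": -2.05,"spin": 0,"hand": 0}
    - {"x": 7.79,"y": 6.65,"z": -2.9,"spin": 0,"hand": 0}

```text
t: 56.75
tool_pos: [460.5, 290.2, 91.7]
tcp_rot: [1.082, -2.943, 0.002]
ft_force: [-3.3, -11.5, 4.1]
width: 0.106
finger_force: 67.2
```

Emit:
apply_moves:
  targets:
    - {"x": 0,"y": 0,"z": -0.1,"spin": 0,"hand": 0}
    - {"x": 0,"y": 0,"z": -0.1,"spin": 0,"hand": 0}
    - {"x": 0,"y": 0,"z": 0,"spin": 0,"hand": 50}
    - {"x": 0,"y": 0,"z": 0,"spin": 0,"hand": 50}
    - {"x": 0,"y": 0,"z": 0,"spin": 0,"hand": 50}
    - {"x": 0,"y": 0,"z": 2,"spin": 0,"hand": 50}
    - {"x": 0,"y": 0,"z": 5,"spin": 0,"hand": 50}
    - {"x": 0,"y": 0,"z": 8,"spin": 0,"hand": 50}
    - {"x": 0,"y": 0,"z": 8,"spin": 0,"hand": 50}
    - {"x": 0,"y": 0,"z": 8,"spin": 0,"hand": 50}

```text
t: 58.0
tool_pos: [462.1, 291.6, 172.0]
tcp_rot: [1.083, -2.948, -0.0]
ft_force: [0.1, 0.1, -0.7]
width: 0.497
finger_force: 0.0
```

```bash
cat > ht.py <<'E'
import io,contextlib
with contextlib.redirect_stdout(io.StringIO()): from hh import *
c=grab('wrist','pics/wz.png');o=c['o'];print(o['tool_pos'],o['width'],'red',red(c['frame']))
p=(522.7,265.6,.707);C,S=np.cos(p[2]),np.sin(p[2])
for h in(0,.1,.2,.3,.4):
    q=w2px(c,[(p[0]+C*x-S*y,p[1]+S*x+C*y,z) for x,y,z in tab(-93,h)]);print(h,q.min(0).round(1),q.max(0).round(1))
E
python3 ht.py
```

```text
[461.97561982 291.48120191 171.64314592] 0.4994356199450658 red [315 198  12  28 325]
0 [314.7 196.5] [328.2 228.3]
0.1 [314.5 197.6] [328.4 226.9]
0.2 [314.3 198. ] [328.6 224.2]
0.3 [314.1 196.6] [328.9 220.2]
0.4 [313.9 190.5] [329.2 217.5]
```

Emit:
apply_moves:
  targets:
    - {"x": 0,"y": 0,"z": -1,"spin": 0,"hand": 0}
    - {"x": 0,"y": 0,"z": -2,"spin": 0,"hand": 0}
    - {"x": 0,"y": 0,"z": -3,"spin": 0,"hand": 0}
    - {"x": 0,"y": 0,"z": -3.8,"spin": 0,"hand": 0}
    - {"x": 0,"y": 0,"z": -4.3,"spin": 0,"hand": 0}
    - {"x": 0,"y": 0,"z": -4.7,"spin": 0,"hand": 0}
    - {"x": 0,"y": 0,"z": -5,"spin": 0,"hand": 0}
    - {"x": 0,"y": 0,"z": -5.3,"spin": 0,"hand": 0}
    - {"x": 0,"y": 0,"z": -5.5,"spin": 0,"hand": 0}
    - {"x": 0,"y": 0,"z": -5.5,"spin": 0,"hand": 0}

```text
t: 59.35
tool_pos: [462.7, 291.8, 118.7]
tcp_rot: [-1.083, 2.947, 0.0]
ft_force: [-2.8, -1.1, 13.6]
width: -0.002
finger_force: 7.1
```

Emit:
apply_moves:
  targets:
    - {"x": 0,"y": 0,"z": 2,"spin": 0,"hand": 0}
    - {"x": 0,"y": 0,"z": 5,"spin": 0,"hand": 0}
    - {"x": 0,"y": 0,"z": 5.5,"spin": 0,"hand": 30}
    - {"x": 0,"y": 0,"z": 5.5,"spin": 0,"hand": 50}
    - {"x": 0,"y": 0,"z": 5.5,"spin": 0,"hand": 50}
    - {"x": 0,"y": 0,"z": 5.5,"spin": 0,"hand": 50}
    - {"x": 0,"y": 0,"z": 5.5,"spin": 0,"hand": 50}
    - {"x": 0,"y": 0,"z": 5.5,"spin": 0,"hand": 50}
    - {"x": 0,"y": 0,"z": 5.5,"spin": 0,"hand": 50}
    - {"x": 0,"y": 0,"z": 5.5,"spin": 0,"hand": 50}

```text
t: 60.6
tool_pos: [462.4, 291.6, 172.4]
tcp_rot: [1.083, -2.949, -0.0]
ft_force: [0.2, 0.2, -0.2]
width: 0.502
finger_force: 0.0
```

```bash
cat >> ht.py <<'E'
def bars(f):
    h=cv2.cvtColor(f,cv2.COLOR_RGB2HSV)
    col=h[60:160,190]; rows=[60+i for i in range(100) if col[i,1]<50 and col[i,2]>90]; 
    lid=[v for v in range(100,200) if 60<h[v,200,0]<90 and h[v,200,1]>80]
    return 'bar rows',rows[:1],rows[-1:],'lid from',lid[:1]
print(bars(c['frame']),'then',bars(w3['frame']))
print('pred row shift',w2px(c,[(451,146,74),(451,146,84)]).round(1).tolist(),w2px(w3,[(451,146,74)]).round(1))
E
python3 ht.py
```

```text
[462.35922487 291.61793836 172.46297476] 0.4998704658128613 red [315 196  12  30 339]
0 [315.  195.7] [328.4 227.4]
0.1 [314.8 196.8] [328.6 225.9]
0.2 [314.6 197.2] [328.8 223.2]
0.3 [314.4 195.7] [329.1 219.2]
0.4 [314.1 189.6] [329.4 216.6]
('bar rows', [72], [84], 'lid from', [133]) then ('bar rows', [73], [84], 'lid from', [133])
pred row shift [[193.3, 79.3], [187.7, 77.5]] [[190.5  79.2]]
```

```bash
python3 -c "
from bench import finish_job; print(finish_job())"
```

```text
the job is handed in; nothing more can be done
None
```

I handed the job in at about 61 s of the 210 s allowed. No steel plate was there today, so copper and then brass went through the corner stop into the pocket. The lid is shut, the hasp is folded flat, and I never reached for the bottle, hammer or shears. The one doubt is step 1: I measured the hasp at about 1.78 rad after letting go, just over the 1.75 rad needed. The hand-in returned no verdict.

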